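# Strip the filter bank of the pneumatic graver and sort the cartridges by feel

## Robot

A 6-joint arm with a two-finger parallel gripper is mounted at the origin on the work surface. World frame = base frame: x ahead of the robot, y to its left, z up, the work surface at z = 0. Lengths are in m, angles in rad, forces in N, time in s.
With the tool pointing down it reaches from about 0.35 to 0.8 m from the base axis. Payload 7.3 kg.
Tool frame: the origin (TCP) lies midway between the tips of the shut fingers; the grasp point (between the pads) lies hold_point_z behind it (hold_point_z is the distance from the TCP to the grasp point, in m); y points along the fingers, z is the direction in which the jaws open and shut, and the axes are right-handed (so a half turn about y gives the same grasp; the last joint's range is limited). The gripper opens to 85 mm and grips with 20 to 120 N. Pads are 22 mm wide; open, the fingers measure 114 mm over their backs; the gripper's body (76 mm by 85 mm) begins 54 mm behind the grasp point. The pads swing forward as they close: fully open they stand 13 mm farther back than shut.
Start: joints at [-1.478, 0.342, 1.524, -0, 1.275, -0.146], TCP at [0.124, -0.51, 0.231] pointing down, gripper open.
Joint ranges: [-2.53, 2.53], [-0.77, 2.02], [0.04, 2.7], [-1, 4.14], [0.28, 2.66], [-3.11, 3.11]. Speed limits (rad/s): [2.57, 2.57, 3.14, 3.14, 3.14, 3.14].

## Interface

Orientations are given as [roll, pitch, yaw] about the fixed x, y, z axes, in that order (R = Rz(yaw) Ry(pitch) Rx(roll)).
In Python, from workcell import * gives the robot as it stands. The module is installed in compiled form; this text tells all that it offers.
- The arm moves only by the tool play_rows, never from a script. Its argument "commands" is a list of rows, each a list of 3 entries, a list of its own where there are three numbers: the opening in per cent of the stroke, from 0 (shut) to 100 (fully open), then the shift along the world's x, y, z in cm, then the turn, a rotation vector about the world's x, y, z in rad. In form: [[fingers, [dx, dy, dz], [rx, ry, rz]], ...]. A call has 1 to 10 rows; each row is the pose to reach, as a shift and turn from the pose commanded when the call began; what a row does not reach only later rows make up. A row lasts 1/12 s, in which the tool goes at most 41.7 mm and 7.16 degrees, less where a joint would pass 70% of its speed; a pose out of reach is approached as far as the arm can. A call with a gripper value outside its range is refused whole. The fingers move at their own pace and stop on an object; "force" is the grip in N (left out, the last holds). Time passes only in rows, so rows that repeat a pose let the fingers close. It gives the time, the measured TCP pose, the force and the opening at its end, in the units of the state.
- get_obs(): the state, without advancing time (a new reading comes with each control period).
- snapshot(name): name is "side" or "top"; returns a dict with "img" (420x560x3 uint8, blue, green, red), "K" (3x3 intrinsics, pixels), "D" ([k1, k2, p1, p2, k3] as OpenCV has them; the pictures are not rectified), "eye" and "rotation" of the camera in the world. Camera axes: x right, y down, z forward; pixel columns grow to the right and rows downward; lengths in m; the calibration is good to about 2 mm. A picture is of the moment at which its call begins. There is no depth.
- sign_off(): hands the job in, once; it reports no verdict.
The state is a dict: "clock": time; "q": joint angles; "qd": joint speeds; "joint_torque": joint torques, N m; "ee_pos": TCP position; "ee_rot": TCP orientation; "force": force on the tool from outside, world axes, zero at the start; "ft_torque": the same for the moment, N m; "opening": opening from 0.0 (shut) to 1.0 (fully open).
Only numpy, scipy, OpenCV 4.12 (cv2) and the standard library are available. Lean on these libraries where they do the work, as an engineer would, in place of code of your own. Each camera call takes 0.05 s, during which the arm holds its last target. There are 200 camera calls.

## Task

Shut the air with the sunk knob at the end of the filter bank (fully clockwise, to its stop) and leave it shut; only then unlock each filter cartridge there is (turn it anticlockwise past its catch, lift it straight out) and shake it gently to feel whether a broken piece is loose inside. Put the sound cartridges in the oblong wash tray and every one that rattles in the round scrap tin; handle them gently, without flinging or dropping them, and leave the brush and the oil bottle where they lie.

Things in the scene. Friction and masses are not known exactly. Their poses are not given: they have to be found in the camera images.
- bank: filter bank, an aluminium block fixed on the bench, 90 mm (its x) by 430 mm (its y), 40 mm high. Origin: centre of its underside; x away from the robot, y along the row to the end with the sunk knob. Four bayonet stations on its midline at y = -170, -85, 0 and +85 mm (openings 48 by 66 mm in the top, long along y, two corners filled); one may be empty
- supply (a joint): turn of the supply knob in rad: 0 fully open, grows as it is turned clockwise seen from above; 2.0 is shut, a hard stop. It starts at 0.1 to 0.8 and stays where it is left (0.04 N m of friction). The white line on its top points to the block's front (-x) at 0
- supply_grip (a point): centre of the top of the supply knob, on its vertical axis, at y = +172 mm on the bank. The knob is black, round, fluted, 22 mm across, 22 mm high; it stands in a round well 74 mm wide, 28 mm deep in the block's top, so its top is 6 mm below the rim and 34 mm above the bench, the well's floor 12 mm above the bench
- cartridge1: sealed filter cartridge, upright aluminium cylinder, 44 mm across, 88 mm tall over all, 0.22 to 0.34 kg; all look alike; None if absent. Origin: centre of underside, z up. Two bayonet lugs at the very bottom along its own x (60 mm over the tips, 9 mm wide, 8 mm high). Body up to 58 mm; above it a black wing to grip, 58 to 88 mm up, 40 mm long along x, 14 mm thick along y
- cartridge2: another cartridge, same as cartridge1. In the bank it stands on a socket floor 20 mm above the bench, with 2 mm of play, locked: its x is 0 to 0.2 rad anticlockwise of the bank's x. Turned anticlockwise seen from above, its lugs come clear of the lips by 1.0 rad and meet a stop at about 1.6 rad from the bank's x; at 1.1 to 1.5 rad it lifts straight out and is clear of the block 25 mm up
- cartridge3: another cartridge, same as cartridge1. In a faulty one a broken-off piece of about 110 g is loose in the closed cavity, free to slide 9 mm to either side of the middle: shaken sideways or rocked by 0.05 rad or more it slides over and knocks on the wall with some newtons, bouncing for about half a second. In a sound one nothing moves.
- cartridge4: another cartridge, same as cartridge1. None, some or all of them may be faulty; their weights differ anyhow, so weight does not tell
- tray_in (a point): centre of the inner floor of the wash tray, a loose oblong steel tray 160 mm (its x) by 230 mm (its y), 30 mm high, walls 4 mm, floor 4 mm above the bench, 0.7 kg
- tin_in (a point): centre of the inner floor of the scrap tin, a loose round dark steel tin 176 mm across, 42 mm high, walls 4 mm, floor 4 mm above the bench, 0.6 kg
- brush: round-handled brush 200 mm long along its x, lying at the robot's right; leave it alone
- oil: amber oil bottle, 40 mm across, 110 mm tall, standing at the robot's left; leave it alone
There are look-alikes about, which are no part of the job. What is shaped like the cartridge2 but purple or red is not meant.

How it is judged:
By the outcome, as a careful person would: the job done as asked, in the order asked, and still so for the second after the job is handed in, with the robot touching nothing.
Of cartridge1, cartridge2, cartridge3, cartridge4 only 3 to 4 are there at a start; the rules pass over those that are not, and their reading is None.
At some moment in a run one of tray, tin may be knocked a few centimetres aside while the robot is not near it.
It also fails if it takes over 210 s, if anything falls off the work surface, if the arm or the gripper's body presses on something with over 40 N, if the wrist force passes 120 N, or if a joint passes its speed limit or range.

## Working session

There is one attempt and no reset: what is moved stays moved. The work goes in short steps, Python scripts to look and compute and a tool call to move; the robot and the scene stay as the last step left them, time stands still between calls to the robot, and variables do not carry over. Pictures are saved under pics/ and viewed, about 12 in all and at most 16, crops included, and the job is handed in when it is done.

Besides the shell and the picture viewer there is one more tool, called after "Call:" in YAML: its name, and indented under it one key for each argument. play_rows: Moves the arm, as the interface text tells. Its arguments: {"type":"object","properties":{"commands":{"type":"array","items":{"type":"array"}},"force":{"type":"number"}},"required":["commands"]}

```bash
mkdir -p pics; cat > h.py <<'E'
from workcell import *
import numpy as np, cv2
def shot(n,f):
    s=snapshot(n); cv2.imwrite('pics/'+f+'.png',s['img']); return s
def ray(s,u,v):
    p=cv2.undistortPoints(np.array([[[u,v]]],float),np.array(s['K']),np.array(s['D']))[0,0]
    return np.array(s['eye']),np.array(s['rotation'])@np.array([p[0],p[1],1])
def onz(s,u,v,z):
    o,d=ray(s,u,v); return o+d*(z-o[2])/d[2]
def proj(s,P):
    R=np.array(s['rotation']); P=np.atleast_2d(P).astype(float)
    c=(P-np.array(s['eye']))@R
    return cv2.projectPoints(c,np.zeros(3),np.zeros(3),np.array(s['K']),np.array(s['D']))[0][:,0]
E
python3 - <<'E'
from h import *
import pickle
for n in('top','side'):
    s=shot(n,n+'0'); print(n,np.round(s['eye'],3),np.round(s['rotation'],3).tolist(),np.round(s['K'],1).tolist())
    pickle.dump(s,open(n+'0.pkl','wb'))
print({k:np.round(v,3) for k,v in get_obs().items()})
E
```

```text
top [ 0.324 -0.027  1.238] [-2.933, -0.004, -1.506] [[463.2, 0.0, 277.0], [0.0, 463.2, 213.2], [0.0, 0.0, 1.0]]
side [0.377 0.949 0.796] [-2.218, 0.002, -2.942] [[438.5, 0.0, 282.2], [0.0, 438.5, 213.3], [0.0, 0.0, 1.0]]
{'clock': np.float64(0.1), 'q': array([-1.478,  0.343,  1.525,  0.   ,  1.275, -0.146]), 'qd': array([ 0.001, -0.001, -0.002,  0.   , -0.001,  0.   ]), 'joint_torque': array([ 2.0000e-03, -4.3445e+01, -2.4649e+01, -0.0000e+00,  5.0000e-03,
        0.0000e+00]), 'ee_pos': array([ 0.124, -0.51 ,  0.231]), 'ee_rot': array([-1.572,  0.   , -2.903]), 'force': array([ 0.145, -0.355, -0.471]), 'ft_torque': array([-0.016,  0.012, -0.035]), 'opening': np.float64(1.0)}
```

View pics/top0.png

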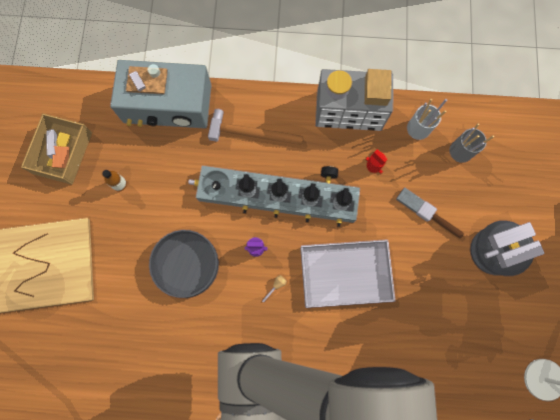

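View pics/side0.png

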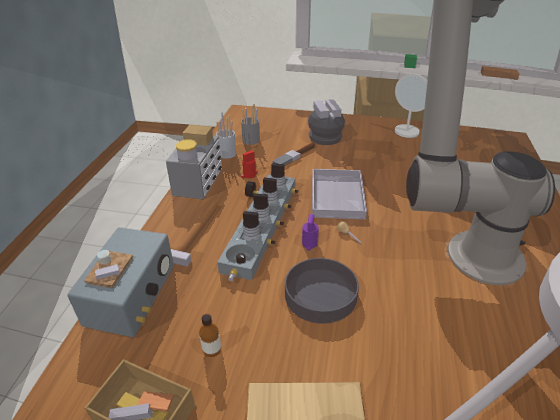

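The top view shows the bank with four cartridges at (247,184), (279,187), (312,193) and (344,198), and the knob at (216,184). The tin is at (184,264) and the tray at (348,274). I'll zoom in to measure.

```bash
python3 - <<'E'
s=open('h.py').read()
s=s.replace("import numpy as np, cv2","import numpy as np, cv2\nfrom scipy.spatial.transform import Rotation as Ro\ndef RM(s): return Ro.from_euler('xyz',s['rotation']).as_matrix()").replace("np.array(s['rotation'])","RM(s)")
open('h.py','w').write(s)
from h import *
import pickle
t=pickle.load(open('top0.pkl','rb'));d=pickle.load(open('side0.pkl','rb'))
a=cv2.resize(t['img'][155:230,185:375],None,fx=4,fy=4,interpolation=cv2.INTER_CUBIC)
b=cv2.resize(d['img'][155:285,205:315],None,fx=2.3,fy=2.3,interpolation=cv2.INTER_CUBIC)
c=np.zeros((600,760,3),np.uint8);c[:300]=a;c[300:300+b.shape[0],:b.shape[1]]=b
cv2.imwrite('pics/crop1.png',c)
for n,u,v,z in[('tl',203,167,.04),('tr',360,187,.04),('br',357,220,.04),('bl',197,200,.04),('knob',216,184,.034),('tin',184,264,.042),('oil',115,180,.1)]: print(n,onz(t,u,v,z).round(3))
for p in[(302,247),(388,241),(395,300),(307,308)]:print(onz(t,*p,.03).round(3))
print(onz(d,320,290,.03).round(3), onz(d,239,257,.034).round(3))
E
```

```text
tl [0.691 0.192 0.04 ]
tr [ 0.663 -0.233  0.04 ]
br [ 0.572 -0.227  0.04 ]
bl [0.599 0.199 0.04 ]
knob [0.648 0.154 0.034]
tin [0.427 0.215 0.042]
oil [0.624 0.402 0.1  ]
[ 0.493 -0.087  0.03 ]
[ 0.523 -0.312  0.03 ]
[ 0.371 -0.332  0.03 ]
[ 0.337 -0.108  0.03 ]
[0.432 0.233 0.03 ] [0.649 0.164 0.034]
```

View pics/crop1.png

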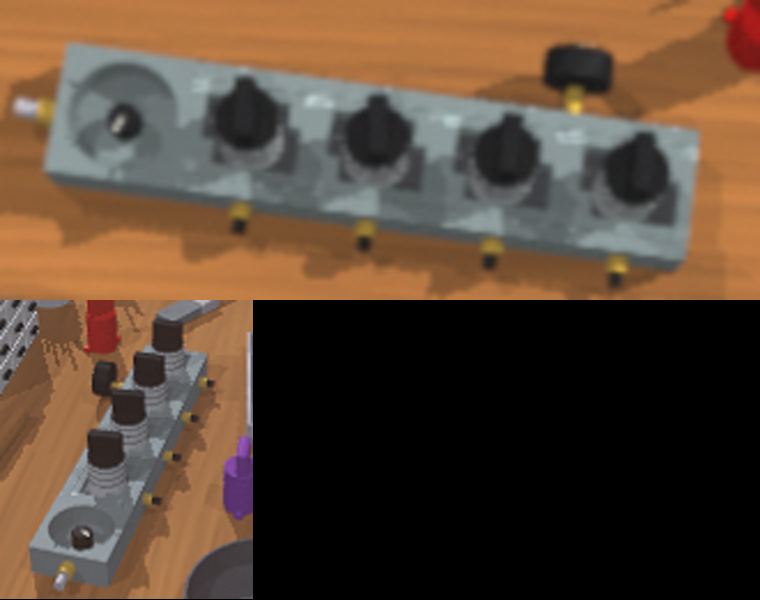

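```bash
python3 - <<'E'
from h import *
import workcell,pickle
print([n for n in dir(workcell) if not n.startswith('_')], getattr(workcell,'hold_point_z',None))
t=pickle.load(open('top0.pkl','rb'))
c=lambda x,y:(185+x/4-.4,155+y/4-.4)
C=[onz(t,*c(*p),.04) for p in[(66,42),(700,130),(685,258),(45,172)]]
ctr=np.mean(C,0); yd=(C[0]+C[3]-C[1]-C[2])[:2]; L=np.linalg.norm(yd)/2; yd/=2*L
xd=(C[0]+C[1]-C[2]-C[3])[:2]; print('ctr',ctr.round(4),'L',L.round(3),'W',np.linalg.norm(xd)/2,'yaw',np.arctan2(-yd[0],yd[1]),np.arctan2(xd[1],xd[0]))
for y in(-.17,-.085,0,.085,.172): print(y,(ctr[:2]+y*yd).round(4))
# wings ends in crop (top z=.108) : rear/front of the bar
for p in[(243,78),(246,150),(378,96),(376,168),(509,115),(506,188),(644,133),(636,203)]: print(p,onz(t,*c(*p),.108).round(3))
for p in[(124,119)]:print('knob',onz(t,*c(*p),.034).round(4))
for k in('top','side'):
  t=pickle.load(open(k+'0.pkl','rb')); im=cv2.cvtColor(t['img'],cv2.COLOR_BGR2HSV)
  m=cv2.inRange(im,(125,80,40),(155,255,255)); ys,xs=np.nonzero(m); print(k,'purple',xs.mean(),ys.mean(),onz(t,xs.mean(),ys.mean(),.05).round(3))
E
```

```text
['PlanningError', 'get_obs', 'hold_point_z', 'sign_off', 'snapshot'] 0.0187
ctr [ 0.6347 -0.0136  0.04  ] L 0.429 W 0.08972364482988023 yaw -0.07468104339676847 -0.06991584438497776
-0.17 [ 0.622  -0.1831]
-0.085 [ 0.6283 -0.0983]
0 [ 0.6347 -0.0136]
0.085 [0.641  0.0712]
0.172 [0.6475 0.1579]
(243, 78) [0.659 0.071 0.108]
(246, 150) [0.612 0.065 0.108]
(378, 96) [ 0.652 -0.015  0.108]
(376, 168) [ 0.605 -0.017  0.108]
(509, 115) [ 0.645 -0.099  0.108]
(506, 188) [ 0.598 -0.099  0.108]
(644, 133) [ 0.639 -0.185  0.108]
(636, 203) [ 0.594 -0.181  0.108]
knob [0.6467 0.1549 0.034 ]
top purple 255.2406015037594 246.45488721804512 [0.484 0.035 0.05 ]
side purple 309.74285714285713 233.31666666666666 [0.484 0.055 0.05 ]
```

Call:
play_rows:
  commands:
    - [35, [3, 3, 0], [0, 0, 0.1]]
    - [35, [6, 7, 0], [0, 0, 0.2]]
    - [35, [9, 10, 0], [0, 0, 0.3]]
    - [35, [12, 13, 0], [0, 0, 0.4]]
    - [35, [15, 16, 0], [0, 0, 0.5]]
    - [35, [18, 20, 0], [0, 0, 0.5]]
    - [35, [21, 24, 0], [0, 0, 0.5]]
    - [35, [24, 27, 0], [0, 0, 0.5]]
    - [35, [26, 30, 0], [0, 0, 0.5]]
    - [35, [26, 33, 0], [0, 0, 0.5]]
  force: 30

```text
clock: 0.93
ee_pos: [0.384, -0.187, 0.2312]
ee_rot: [-1.569, 0.001, -2.403]
force: [0.2, 0.1, -1.0]
opening: 0.349
```

Call:
play_rows:
  commands:
    - [35, [3, 3, 0], [0, 0, 0.1]]
    - [35, [6, 7, 0], [0, 0, 0.2]]
    - [35, [9, 10, 0], [0, 0, 0.3]]
    - [35, [12, 13, 0], [0, 0, 0.4]]
    - [35, [15, 16, 0], [0, 0, 0.5]]
    - [35, [18, 20, 0], [0, 0, 0.57]]
    - [35, [21, 24, 0], [0, 0, 0.57]]
    - [35, [24, 27, 0], [0, 0, 0.57]]
    - [35, [26, 30, 0], [0, 0, 0.57]]
    - [35, [26.3, 33.7, 0], [0, 0, 0.57]]

```text
clock: 1.77
ee_pos: [0.6423, 0.1345, 0.2301]
ee_rot: [-1.571, -0.001, -1.834]
force: [-0.3, -0.5, 0.3]
opening: 0.352
```

Call:
play_rows:
  commands:
    - [35, [0, 0, 0], [0, 0, 0]]
    - [35, [0, 0, -3], [0, 0, 0]]
    - [35, [0, 0, -6], [0, 0, 0]]
    - [35, [0, 0, -9], [0, 0, 0]]
    - [35, [0, 0, -12], [0, 0, 0]]
    - [35, [0, 0, -15], [0, 0, 0]]
    - [35, [0, 0, -17], [0, 0, 0]]
    - [35, [0, 0, -17], [0, 0, 0]]
    - [35, [0, 0, -17], [0, 0, 0]]

```text
clock: 2.52
ee_pos: [0.6395, 0.1336, 0.0603]
ee_rot: [-1.573, -0.001, -1.833]
force: [0.1, -0.1, 0.7]
opening: 0.351
```

```bash
python3 - <<'E'
from h import *
s=shot('side','s1'); o=get_obs();print(o['ee_pos'].round(4),o['q'].round(3))
b=cv2.resize(s['img'][180:290,200:310],None,fx=5,fy=5,interpolation=cv2.INTER_CUBIC)
cv2.imwrite('pics/s1c.png',b); print(proj(s,[o['ee_pos'],[.647,.1565,.034]]).round(1))
E
```

```text
[0.6407 0.1337 0.062 ] [ 0.089  0.734  1.337 -0.     1.069  0.351]
[[244.8 241.4]
 [240.7 255.1]]
```

View pics/s1c.png

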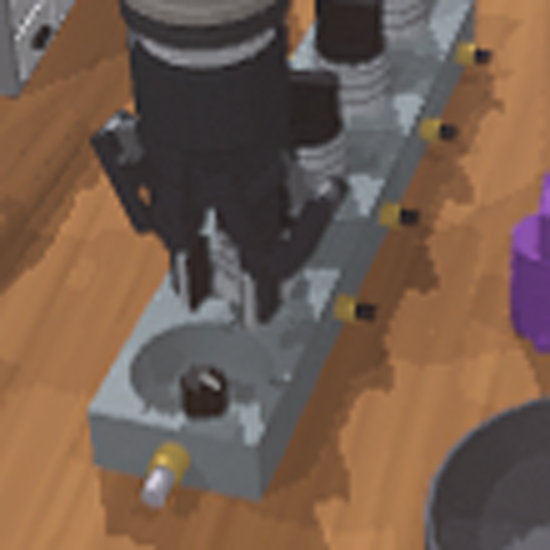

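Knob top at crop (204,378) matches the prediction to half a pixel. I'll shift over it and then descend.

Call:
play_rows:
  commands:
    - [35, [0.3, 1.2, 0], [0, 0, 0]]
    - [35, [0.7, 2.3, 0], [0, 0, 0]]
    - [35, [0.7, 2.3, 0], [0, 0, 0]]
    - [35, [0.7, 2.3, 0], [0, 0, 0]]

```text
clock: 2.9
ee_pos: [0.6479, 0.1581, 0.0624]
ee_rot: [-1.569, 0.001, -1.831]
force: [0.0, -0.4, 0.7]
opening: 0.351
```

```bash
python3 -c "
from h import *
o=get_obs();print(o['ee_pos'].round(4),o['q'].round(3),o['force'])"
```

```text
[0.6479 0.1581 0.0624] [ 0.125  0.754  1.296 -0.     1.09   0.385] [ 0.02993406 -0.43027926  0.65004645]
```

Call:
play_rows:
  commands:
    - [35, [-0.1, -0.1, -1], [0, 0, 0]]
    - [35, [-0.1, -0.1, -2], [0, 0, 0]]
    - [35, [-0.1, -0.1, -3], [0, 0, 0]]
    - [35, [-0.1, -0.1, -3.6], [0, 0, 0]]
    - [35, [-0.1, -0.1, -4.2], [0, 0, 0]]
    - [35, [-0.1, -0.1, -4.4], [0, 0, 0]]
    - [35, [-0.1, -0.1, -4.4], [0, 0, 0]]

```text
clock: 3.48
ee_pos: [0.6459, 0.1555, 0.0163]
ee_rot: [-1.572, -0.001, -1.833]
force: [-0.3, 0.3, 0.1]
opening: 0.351
```

Call:
play_rows:
  commands:
    - [5, [0, 0, 0], [0, 0, 0]]
    - [5, [0, 0, 0], [0, 0, 0]]
    - [5, [0, 0, 0], [0, 0, 0]]
    - [5, [0, 0, 0], [0, 0, 0]]
    - [5, [0, 0, 0], [0, 0, 0]]
  force: 30

```text
clock: 3.9
ee_pos: [0.6478, 0.1552, 0.0174]
ee_rot: [-1.568, 0.001, -1.833]
force: [4.5, -1.2, -6.7]
opening: 0.244
```

Call:
play_rows:
  commands:
    - [5, [0, 0, 0], [0, 0, -0.1]]
    - [5, [0, 0, 0], [0, 0, -0.2]]
    - [5, [0, 0, 0], [0, 0, -0.3]]
    - [5, [0, 0, 0], [0, 0, -0.4]]
    - [5, [0, 0, 0], [0, 0, -0.5]]
    - [5, [0, 0, 0], [0, 0, -0.6]]
    - [5, [0, 0, 0], [0, 0, -0.7]]
    - [5, [0, 0, 0], [0, 0, -0.8]]
    - [5, [0, 0, 0], [0, 0, -0.9]]
    - [5, [0, 0, 0], [0, 0, -1.0]]

```text
clock: 4.73
ee_pos: [0.647, 0.156, 0.0174]
ee_rot: [-1.571, 0.002, -2.838]
force: [2.2, 1.8, -5.4]
opening: 0.237
```

```bash
python3 -c "
from h import *
o=get_obs();print(o['ee_pos'].round(4),o['q'].round(3),o['force'].round(2),o['ft_torque'].round(3))"
```

```text
[0.647  0.156  0.0174] [0.121 0.805 1.331 0.    1.003 1.388] [ 2.23  1.78 -5.41] [ 0.378 -0.399  0.022]
```

Call:
play_rows:
  commands:
    - [5, [0, 0, 0], [0, 0, -0.08]]
    - [5, [0, 0, 0], [0, 0, -0.16]]
    - [5, [0, 0, 0], [0, 0, -0.24]]
    - [5, [0, 0, 0], [0, 0, -0.32]]
    - [5, [0, 0, 0], [0, 0, -0.32]]

```text
clock: 5.15
ee_pos: [0.647, 0.1563, 0.0175]
ee_rot: [-1.572, 0.002, 3.127]
force: [3.1, 2.3, -4.7]
opening: 0.243
```

```bash
cat > o.py <<'E'
from h import *
o=get_obs();print(o['ee_pos'].round(4),o['ee_rot'].round(3),o['q'].round(3),o['force'].round(2),o['ft_torque'].round(3),o['opening'].round(3),o['clock'])
E
python3 o.py
```

```text
Traceback (most recent call last):
  File "o.py", line 2, in <module>
    o=get_obs();print(o['ee_pos'].round(4),o['ee_rot'].round(3),o['q'].round(3),o['force'].round(2),o['ft_torque'].round(3),o['opening'].round(3),o['clock'])
                                                                                                                            ^^^^^^^^^^^^^^^^^^
AttributeError: 'float' object has no attribute 'round'
```

Call:
play_rows:
  commands:
    - [5, [0, 0, 0], [0, 0, -0.08]]
    - [5, [0, 0, 0], [0, 0, -0.16]]
    - [5, [0, 0, 0], [0, 0, -0.24]]
    - [5, [0, 0, 0], [0, 0, -0.24]]

```text
clock: 5.48
ee_pos: [0.6471, 0.1566, 0.0174]
ee_rot: [-1.573, 0.002, 2.889]
force: [4.3, 4.5, -5.8]
opening: 0.241
```

```bash
python3 o.py
```

```text
Traceback (most recent call last):
  File "o.py", line 2, in <module>
    o=get_obs();print(o['ee_pos'].round(4),o['ee_rot'].round(3),o['q'].round(3),o['force'].round(2),o['ft_torque'].round(3),o['opening'].round(3),o['clock'])
                                                                                                                            ^^^^^^^^^^^^^^^^^^
AttributeError: 'float' object has no attribute 'round'
```

```bash
sed -i "s/o\['opening'\].round(3)/round(float(o['opening']),3)/" o.py; python3 o.py
```

```text
[0.6471 0.1566 0.0174] [-1.573e+00  2.000e-03  2.889e+00] [1.220e-01 8.050e-01 1.331e+00 1.000e-03 1.003e+00 1.945e+00] [ 4.3   4.51 -5.81] [ 0.839 -0.637 -0.093] 0.241 5.4833
```

Call:
play_rows:
  commands:
    - [5, [0, 0, 0], [0, 0, -0.06]]
    - [5, [0, 0, 0], [0, 0, -0.12]]
    - [5, [0, 0, 0], [0, 0, -0.18]]
    - [5, [0, 0, 0], [0, 0, -0.18]]

```text
clock: 5.82
ee_pos: [0.6455, 0.1575, 0.0176]
ee_rot: [-1.572, -0.002, 2.71]
force: [-2.1, 6.3, -0.4]
opening: 0.242
```

```bash
python3 o.py
```

```text
[0.6455 0.1575 0.0176] [-1.572e+00 -2.000e-03  2.710e+00] [0.123 0.805 1.332 0.003 1.006 2.124] [-2.09  6.27 -0.4 ] [ 1.136  0.348 -0.04 ] 0.242 5.8167
```

Call:
play_rows:
  commands:
    - [5, [0, 0, 0], [0, 0, -0.06]]
    - [5, [0, 0, 0], [0, 0, -0.12]]
    - [5, [0, 0, 0], [0, 0, -0.18]]
    - [5, [0, 0, 0], [0, 0, -0.18]]

```text
clock: 6.15
ee_pos: [0.6453, 0.1582, 0.0176]
ee_rot: [-1.572, -0.003, 2.531]
force: [-2.5, 10.1, 0.5]
opening: 0.245
```

```bash
python3 o.py
```

```text
[0.6453 0.1582 0.0176] [-1.572 -0.003  2.531] [0.124 0.805 1.332 0.004 1.006 2.304] [-2.52 10.1   0.49] [ 1.577  0.428 -0.01 ] 0.245 6.15
```

Call:
play_rows:
  commands:
    - [5, [0, 0, 0], [0, 0, -0.06]]
    - [5, [0, 0, 0], [0, 0, -0.12]]
    - [5, [0, 0, 0], [0, 0, -0.18]]
    - [5, [0, 0, 0], [0, 0, -0.18]]

```text
clock: 6.48
ee_pos: [0.6461, 0.1583, 0.0178]
ee_rot: [-1.573, -0.002, 2.351]
force: [-0.5, 9.6, -2.1]
opening: 0.242
```

```bash
python3 o.py
```

```text
[0.6461 0.1583 0.0178] [-1.573e+00 -2.000e-03  2.351e+00] [0.124 0.805 1.331 0.004 1.005 2.484] [-0.5   9.56 -2.08] [ 1.649  0.009 -0.032] 0.242 6.4833
```

Call:
play_rows:
  commands:
    - [35, [0, 0, 0], [0, 0, 0]]
    - [35, [0, 0, 0], [0, 0, 0]]
    - [35, [0, 0, 0], [0, 0, 0]]
    - [35, [0, 0, 2], [0, 0, 0]]
    - [35, [0, 0, 5], [0, 0, 0]]
    - [35, [0, 0, 9], [0, 0, 0]]
    - [35, [0, 0, 13], [0, 0, 0]]
    - [35, [-4, 0, 15], [0, 0, 0]]
    - [35, [-8, 0, 15], [0, 0, 0]]
    - [35, [-10, 0, 15], [0, 0, 0]]

```text
clock: 7.32
ee_pos: [0.5435, 0.1554, 0.1693]
ee_rot: [-1.572, 0.001, 2.351]
force: [0.4, 1.4, -0.6]
opening: 0.349
```

```bash
python3 - <<'E'
from h import *
import o
s=shot('side','s2'); t=shot('top','t2')
b=cv2.resize(s['img'][225:285,210:270],None,fx=6,fy=6,interpolation=cv2.INTER_CUBIC)
c=cv2.resize(t['img'][155:215,185:245],None,fx=6,fy=6,interpolation=cv2.INTER_CUBIC)
cv2.imwrite('pics/s2c.png',np.hstack([b,c]))
# expected line directions
for k,im in(('side',s),('top',t)):
  P=np.array([.647,.1565,.034])
  for a in(1.4,1.7,2.0):
    w=np.pi-0.073-a; print(k,a,(proj(im,[P,P+.011*np.array([np.cos(w),np.sin(w),0])])-([210,225] if k=='side' else [185,155])).round(2).tolist())
E
```

```text
[0.5435 0.1554 0.1693] [-1.572e+00  1.000e-03  2.351e+00] [ 0.143  0.469  1.505 -0.     1.167  2.504] [ 0.42  1.43 -0.62] [ 0.072  0.005 -0.016] 0.349 7.3167
side 1.4 [[30.67, 30.09], [29.91, 33.0]]
side 1.7 [[30.67, 30.09], [28.69, 32.78]]
side 2.0 [[30.67, 30.09], [27.65, 32.31]]
top 1.4 [[30.01, 29.19], [25.92, 29.32]]
top 1.7 [[30.01, 29.19], [26.1, 28.15]]
top 2.0 [[30.01, 29.19], [26.63, 27.08]]
```

View pics/s2c.png

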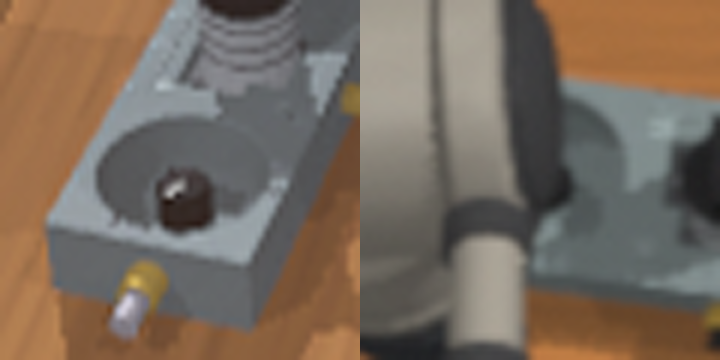

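```bash
python3 - <<'E'
from h import *
s=snapshot('side'); g=cv2.cvtColor(s['img'],cv2.COLOR_BGR2GRAY).astype(float)
print(g[250:265,233:250].astype(int))
for a in(1.4,1.6,1.8,2.0):
  w=np.pi-0.073-a; P=np.array([.647,.1565,.034]);print(a,proj(s,[P+k*np.array([np.cos(w),np.sin(w),0]) for k in(-.011,0,.011)]).round(1).tolist())
E
```

```text
[[ 89  88  89  92  95  95  97  97  97  99  99  99  99 100 100  99  98]
 [ 89  90  89  90  94  96  98  99  99 100 100  99  99 100 100  98  97]
 [ 90  89  89  92  98  91  96  97  97  95 100 101 101 100 100  99  99]
 [ 89  90  90  96  97  67  79  77  77  73  88  98 103 101 101 100 100]
 [ 88  87  94  95  79  65  67  85  63  63  62  77 102 103 102 103 102]
 [ 87  89 101  64  69  95 130 125  63  64  62  61  88 100 100 103 103]
 [ 88  95 101  53  95 157 169 122  64  66  60  51  67  88  88 100 100]
 [ 89 105 101  62 110 166  58  60  60  59  47  43  68  90  88  88  87]
 [ 89 104 102  66  36  39  50  49  46  42  41  44  69  89  88  88  88]
 [ 88  99 102  69  40  43  44  42  43  44  43  44  66  88  87  86  87]
 [ 87  95 102  68  42  44  45  44  44  45  41  40  65 109 106 103 100]
 [ 91  97 101  73  40  42  44  43  43  44  40  41  77 142 143 142 138]
 [117  93 125 115  47  39  41  39  37  38  41  74 110 147 155 157 161]
 [150 132 156 155 114  87  63  68  94 113 112 133 151 162 161 161 160]
 [158 162 162 163 163 145 127 130 150 166 165 163 160 161 161 160 160]]
1.4 [[241.4, 252.2], [240.7, 255.1], [239.9, 258.0]]
1.6 [[242.2, 252.3], [240.7, 255.1], [239.1, 257.9]]
1.8 [[243.0, 252.6], [240.7, 255.1], [238.3, 257.6]]
2.0 [[243.7, 252.9], [240.7, 255.1], [237.6, 257.3]]
```

The line's angle is ambiguous: it could be 1.85 or 2.0. I'll regrip harder and feel for the stop.

Call:
play_rows:
  commands:
    - [35, [3, 0, 0], [0, 0, 0.1]]
    - [35, [6, 0, 0], [0, 0, 0.2]]
    - [35, [9, 0, 0], [0, 0, 0.3]]
    - [35, [10.3, 0.1, 0], [0, 0, 0.4]]
    - [35, [10.3, 0.1, 0], [0, 0, 0.5]]
    - [35, [10.3, 0.1, -2], [0, 0, 0.6]]
    - [35, [10.3, 0.1, -5], [0, 0, 0.7]]
    - [35, [10.3, 0.1, -8], [0, 0, 0.8]]
    - [35, [10.3, 0.1, -9], [0, 0, 0.9]]
    - [35, [10.3, 0.1, -9], [0, 0, 0.9]]

```text
clock: 8.3
ee_pos: [0.6482, 0.1559, 0.0729]
ee_rot: [-1.57, -0.007, -3.029]
force: [0.1, 0.1, -0.3]
opening: 0.351
```

Call:
play_rows:
  commands:
    - [35, [0, 0, 0], [0, 0, 0]]
    - [35, [0, 0, -2], [0, 0, 0]]
    - [35, [0, 0, -4], [0, 0, 0]]
    - [35, [0, 0, -5.5], [0, 0, 0]]
    - [35, [0, 0, -6.2], [0, 0, 0]]
    - [35, [0, 0, -6.2], [0, 0, 0]]
    - [5, [0, 0, -6.2], [0, 0, 0]]
    - [5, [0, 0, -6.2], [0, 0, 0]]
    - [5, [0, 0, -6.2], [0, 0, 0]]
    - [5, [0, 0, -6.2], [0, 0, 0]]
  force: 70

```text
clock: 9.13
ee_pos: [0.6502, 0.1566, 0.0166]
ee_rot: [-1.57, 0.002, -3.033]
force: [0.8, -1.8, 1.0]
opening: 0.228
```

Call:
play_rows:
  commands:
    - [5, [0, 0, 0], [0, 0, 0]]
    - [5, [0, 0, 0], [0, 0, 0]]
    - [5, [0, 0, 0], [0, 0, -0.06]]
    - [5, [0, 0, 0], [0, 0, -0.12]]
    - [5, [0, 0, 0], [0, 0, -0.18]]

```text
clock: 9.55
ee_pos: [0.6522, 0.1561, 0.0166]
ee_rot: [-1.571, 0.007, 3.068]
force: [7.8, -4.7, -0.6]
opening: 0.227
```

```bash
python3 o.py
```

```text
[0.6522 0.1561 0.0166] [-1.571  0.007  3.068] [ 0.121  0.812  1.319 -0.002  1.004  1.767] [ 7.77 -4.69 -0.57] [-0.828 -1.297  0.012] 0.227 9.55
```

Call:
play_rows:
  commands:
    - [5, [0, 0, 0], [0, 0, -0.06]]
    - [5, [0, 0, 0], [0, 0, -0.12]]
    - [5, [0, 0, 0], [0, 0, -0.18]]

```text
clock: 9.8
ee_pos: [0.6537, 0.155, 0.0167]
ee_rot: [-1.572, 0.01, 2.887]
force: [11.4, -8.6, -3.8]
opening: 0.228
```

```bash
python3 o.py
```

```text
[0.6537 0.155  0.0167] [-1.572  0.01   2.887] [ 0.12   0.812  1.318 -0.004  1.002  1.947] [11.43 -8.64 -3.76] [-1.435 -2.056  0.093] 0.228 9.8
```

Call:
play_rows:
  commands:
    - [5, [-0.3, 0.1, 0], [0, 0, -0.06]]
    - [5, [-0.5, 0.1, 0], [0, 0, -0.12]]
    - [5, [-0.5, 0.1, 0], [0, 0, -0.18]]
    - [5, [-0.5, 0.1, 0], [0, 0, -0.24]]

```text
clock: 10.13
ee_pos: [0.6511, 0.1547, 0.017]
ee_rot: [-1.575, 0.015, 2.647]
force: [19.9, -10.2, -7.8]
opening: 0.228
```

```bash
python3 o.py
```

```text
[0.6511 0.1547 0.017 ] [-1.575  0.015  2.647] [ 0.121  0.806  1.332 -0.006  0.989  2.189] [ 19.91 -10.24  -7.81] [-2.219 -3.083  0.674] 0.228 10.1333
```

Call:
play_rows:
  commands:
    - [35, [0, 0, 0], [0, 0, 0]]
    - [35, [0, 0, 0], [0, 0, 0]]
    - [35, [0, 0, 0], [0, 0, 0]]
    - [35, [0, 0, 2], [0, 0, 0]]
    - [35, [0, 0, 5], [0, 0, 0]]
    - [35, [0, 0, 9], [0, 0, 0]]
    - [35, [0, 0, 13], [0, 0, 0]]
    - [35, [-1, -3, 15], [0, 0, 0.1]]
    - [35, [-2, -6, 15], [0, 0, 0.2]]
    - [35, [-2, -8, 15], [0, 0, 0.3]]

```text
clock: 10.97
ee_pos: [0.6232, 0.0768, 0.1677]
ee_rot: [-1.571, 0.002, 2.957]
force: [0.6, -0.3, -0.5]
opening: 0.352
```

```bash
python3 - <<'E'
from h import *
import o
s=shot('side','s3'); t=shot('top','t3')
g=cv2.cvtColor(s['img'],cv2.COLOR_BGR2GRAY).astype(int)
print(g[252:260,234:247])
b=cv2.resize(s['img'][235:275,220:260],None,fx=10,fy=10,interpolation=cv2.INTER_CUBIC)
c=cv2.resize(t['img'][165:205,196:236],None,fx=10,fy=10,interpolation=cv2.INTER_CUBIC)
cv2.imwrite('pics/s3c.png',np.hstack([b,c]))
E
```

```text
[0.6232 0.0768 0.1677] [-1.571e+00  2.000e-03  2.957e+00] [ 1.000e-03  5.800e-01  1.315e+00 -0.000e+00  1.244e+00  1.757e+00] [ 0.6  -0.3  -0.49] [-0.018  0.015  0.027] 0.352 10.9667
[[ 93  93  96 103  96 102 102 103 102 106 107 106 103]
 [ 95  97 103 105  70  85  79  80  77  95 107 113 111]
 [ 98 103 104  83  66  68  87  65  65  66  83 111 114]
 [ 99 111  68  70 104 156 130  64  66  64  64  97 111]
 [104 110  55  99 170 203 128  66  68  62  54  74  99]
 [115 111  66 116 175  73  60  62  60  48  45  75  99]
 [114 109  70  36  39  50  49  47  43  42  47  74 100]
 [106 101  68  42  42  45  43  43  45  43  46  71  98]]
```

View pics/s3c.png

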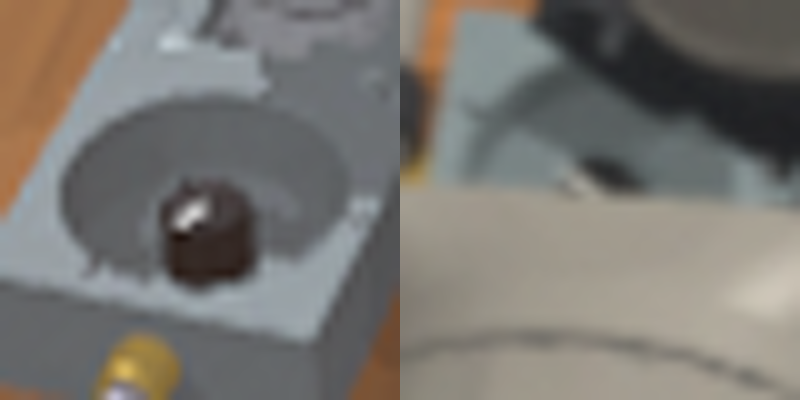

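The pixel pattern is unchanged after another 0.6 rad of gripping and turning, and the torque rose to 0.67 N m. So the knob is at its stop and the air is shut. Next is the first cartridge, at station +85.

Call:
play_rows:
  commands:
    - [60, [1.8, -0.6, 0], [0, 0, 0.1]]
    - [60, [1.8, -0.6, 0], [0, 0, 0.22]]
    - [60, [1.8, -0.6, -2], [0, 0, 0.22]]
    - [60, [1.8, -0.6, -4], [0, 0, 0.22]]
    - [60, [1.8, -0.6, -6], [0, 0, 0.22]]
    - [60, [1.8, -0.6, -7.5], [0, 0, 0.22]]
    - [60, [1.8, -0.6, -8.5], [0, 0, 0.22]]
    - [60, [1.8, -0.6, -8.5], [0, 0, 0.22]]
    - [60, [1.8, -0.6, -8.5], [0, 0, 0.22]]
  force: 40

```text
clock: 11.82
ee_pos: [0.6422, 0.0724, 0.0801]
ee_rot: [-1.571, -0.001, -3.113]
force: [0.5, 0.8, -0.1]
opening: 0.599
```

```bash
python3 - <<'E'
from h import *
import o
s=shot('side','s4')
b=cv2.resize(s['img'][170:270,210:310],None,fx=5,fy=5,interpolation=cv2.INTER_CUBIC)
cv2.imwrite('pics/s4c.png',b)
E
```

```text
[0.6422 0.0724 0.0801] [-1.571e+00 -1.000e-03 -3.113e+00] [-0.006  0.701  1.349  0.     1.093  1.536] [ 0.51  0.81 -0.13] [ 0.024  0.02  -0.019] 0.599 11.8167
```

View pics/s4c.png

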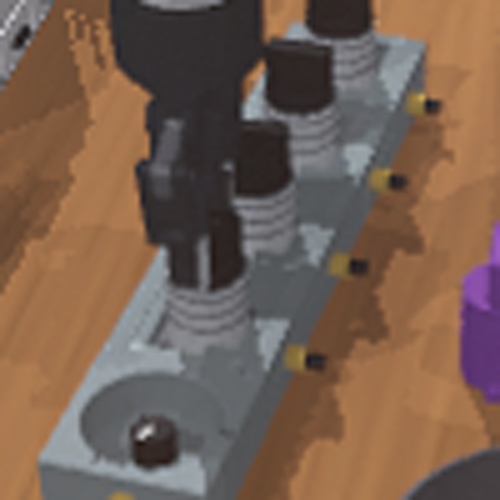

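The gripper straddles the wing of the nearest cartridge. Now close and turn.

Call:
play_rows:
  commands:
    - [5, [0, 0, 0], [0, 0, 0]]
    - [5, [0, 0, 0], [0, 0, 0]]
    - [5, [0, 0, 0], [0, 0, 0]]
    - [5, [0, 0, 0], [0, 0, 0]]
    - [5, [0, 0, 0], [0, 0, 0]]
    - [5, [0, 0, 0], [0, 0, 0]]
  force: 50

```text
clock: 12.37
ee_pos: [0.6427, 0.0715, 0.0811]
ee_rot: [-1.571, 0.001, -3.113]
force: [-0.8, -1.0, 2.8]
opening: 0.152
```

Call:
play_rows:
  commands:
    - [5, [0, 0, 0], [0, 0, 0.1]]
    - [5, [0, 0, 0], [0, 0, 0.2]]
    - [5, [0, 0, 0], [0, 0, 0.3]]
    - [5, [0, 0, 0], [0, 0, 0.4]]
    - [5, [0, 0, 0], [0, 0, 0.5]]
    - [5, [0, 0, 0], [0, 0, 0.6]]

```text
clock: 12.87
ee_pos: [0.6428, 0.0727, 0.0811]
ee_rot: [-1.571, 0.002, -2.508]
force: [-0.8, 3.4, 4.3]
opening: 0.154
```

```bash
python3 o.py
```

```text
[0.6428 0.0727 0.0811] [-1.571e+00  2.000e-03 -2.508e+00] [-0.007  0.7    1.348  0.002  1.092  0.93 ] [-0.85  3.4   4.32] [ 0.755  0.126 -0.058] 0.154 12.8667
```

Call:
play_rows:
  commands:
    - [5, [0, 0, 0], [0, 0, 0.1]]
    - [5, [0, 0, 0], [0, 0, 0.2]]
    - [5, [0, 0, 0], [0, 0, 0.3]]
    - [5, [0, 0, 0], [0, 0, 0.4]]
    - [5, [0, 0, 0], [0, 0, 0.5]]
    - [5, [0, 0, 0], [0, 0, 0.6]]
    - [5, [0, 0, 0], [0, 0, 0.6]]

```text
clock: 13.45
ee_pos: [0.6423, 0.0726, 0.0811]
ee_rot: [-1.571, 0.001, -1.907]
force: [-1.0, 2.0, 5.9]
opening: 0.153
```

```bash
python3 o.py
```

```text
[0.6423 0.0726 0.0811] [-1.571e+00  1.000e-03 -1.907e+00] [-7.000e-03  6.990e-01  1.349e+00  1.000e-03  1.093e+00  3.300e-01] [-0.95  1.96  5.89] [0.311 0.383 0.028] 0.153 13.45
```

Call:
play_rows:
  commands:
    - [5, [0, 0, 0.5], [0, 0, 0]]
    - [5, [0, 0, 1], [0, 0, 0]]
    - [5, [0, 0, 1.5], [0, 0, 0]]
    - [5, [0, 0, 2.2], [0, 0, 0]]
    - [5, [0, 0, 3], [0, 0, 0]]
    - [5, [0, 0, 4], [0, 0, 0]]
    - [5, [0, 0, 6], [0, 0, 0]]
    - [5, [0, 0, 8], [0, 0, 0]]
    - [5, [0, 0, 10], [0, 0, 0]]
    - [5, [0, 0, 11], [0, 0, 0]]

```text
clock: 14.28
ee_pos: [0.6434, 0.0717, 0.1941]
ee_rot: [-1.566, 0.002, -1.913]
force: [0.1, -0.7, -3.3]
opening: 0.152
```

Call:
play_rows:
  commands:
    - [5, [0, 0, 0], [0, 0, 0]]
    - [5, [0, 0, 0], [0, 0, 0]]
    - [5, [0, 0, 0], [0, 0, 0]]
    - [5, [0, 0, 0], [0, 0, 0]]
    - [5, [0, 0, 0], [0, 0, 0]]
    - [5, [0, 0, 0], [0, 0, 0]]
    - [5, [0, 0, 0], [0, 0, 0]]
    - [5, [0, 0, 0], [0, 0, 0]]

```text
clock: 14.95
ee_pos: [0.6422, 0.0717, 0.19]
ee_rot: [-1.571, -0.0, -1.913]
force: [-0.7, -0.1, -3.1]
opening: 0.156
```

```bash
cat > lis.py <<'E'
from h import *
n=12; F=[]
o=get_obs(); print(o['ee_pos'].round(4),o['ee_rot'].round(3),o['opening'])
for i in range(n):
    snapshot('side'); o=get_obs(); F.append(np.r_[o['force'],o['ft_torque']*10,np.abs(o['qd']).max()*10])
F=np.array(F); print(F.round(1).T); print('std',F.std(0).round(2), 'std last6',F[6:].std(0).round(2),'absmax',np.abs(F).max(0).round(2))
E
sed -i 's/n=12/n=6/' lis.py; python3 lis.py; sed -i 's/n=6/n=9/' lis.py
```

```text
[0.6422 0.0717 0.19  ] [-1.571 -0.    -1.913] 0.1559390092722189
[[ 0.7  0.1 -0.2  0.8  0.  -0.1]
 [-0.3 -0.1 -0.2  0.4 -0.5  0.5]
 [-3.8 -2.4 -3.2 -3.  -3.2 -3.4]
 [ 0.3  0.4 -0.1  0.7 -0.1 -0.1]
 [-0.4 -0.1 -0.6 -0.4 -0.2  0.3]
 [ 0.3  0.2 -0.   0.  -0.1 -0.1]
 [ 0.   0.   0.   0.   0.   0. ]]
std [0.4  0.37 0.42 0.32 0.26 0.13 0.  ] std last6 [nan nan nan nan nan nan nan] absmax [0.83 0.53 3.83 0.72 0.57 0.25 0.02]
  ret = _var(a, axis=axis, dtype=dtype, out=out, ddof=ddof,
  arrmean = um.true_divide(arrmean, div, out=arrmean,
  ret = um.true_divide(
```

Call:
play_rows:
  commands:
    - [5, [1, 1, 0], [0, 0, 0]]
    - [5, [2, 2, 0], [0, 0, 0]]
    - [5, [0, 0, 0], [0, 0, 0]]
    - [5, [2, 2, 0], [0, 0, 0]]
    - [5, [0, 0, 0], [0, 0, 0]]
    - [5, [0, 0, 0], [0, 0, 0]]

```text
clock: 15.75
ee_pos: [0.6397, 0.0701, 0.1874]
ee_rot: [-1.577, -0.004, -1.913]
force: [0.7, 1.8, -3.5]
opening: 0.155
```

```bash
python3 lis.py
```

```text
[0.6397 0.0701 0.1874] [-1.577 -0.004 -1.913] 0.1554996605918691
[[-0.7  0.9 -0.   1.1 -0.  -0.   0.7 -0.1  0. ]
 [ 0.1  0.7  0.4  0.4  0.4  0.3  0.7 -0.4 -0.7]
 [-2.3 -3.1 -3.  -2.7 -3.3 -2.9 -3.1 -3.3 -3.4]
 [ 0.2  0.4  0.2 -0.3  0.1 -0.4  0.4  0.5  0. ]
 [ 0.7 -0.4 -0.7 -0.3  0.2 -0.2 -0.   0.1 -0.3]
 [-0.  -0.3 -0.1 -0.7  0.2  0.5  0.3 -0.9  0.2]
 [ 0.6  0.3  0.2  0.1  0.   0.   0.   0.   0. ]]
std [0.53 0.46 0.32 0.29 0.39 0.44 0.17] std last6 [0.32 0.6  0.12 0.21 0.19 0.53 0.01] absmax [1.12 0.74 3.42 0.48 0.74 0.87 0.56]
```

Call:
play_rows:
  commands:
    - [5, [1, -1, 0], [0, 0, 0]]
    - [5, [2, -2, 0], [0, 0, 0]]
    - [5, [0, 0, 0], [0, 0, 0]]
    - [5, [2, -2, 0], [0, 0, 0]]
    - [5, [0, 0, 0], [0, 0, 0]]
    - [5, [0, 0, 0], [0, 0, 0]]

```text
clock: 16.7
ee_pos: [0.6401, 0.0737, 0.1889]
ee_rot: [-1.576, -0.0, -1.912]
force: [1.6, 2.1, -3.0]
opening: 0.152
```

```bash
python3 lis.py
```

```text
[0.6401 0.0737 0.1889] [-1.576 -0.    -1.912] 0.15150186123899148
[[ 0.2  1.2  0.4  0.6 -0.7 -0.1  0.1  0.1 -0.1]
 [-1.  -1.  -0.2  1.   0.5 -0.6  0.5  0.4  0.6]
 [-3.3 -2.6 -2.6 -3.8 -3.3 -1.8 -3.7 -3.2 -3.3]
 [-0.2 -0.1  0.2  0.3 -0.3  0.2  0.5  0.6  0.2]
 [-0.8 -0.2  0.6  0.   0.2  0.   0.4 -0.1  0.6]
 [ 0.2 -0.1 -0.1  0.1 -0.2  0.1 -0.2  0.2  0.2]
 [ 0.4  0.3  0.1  0.1  0.   0.   0.1  0.   0. ]]
std [0.51 0.71 0.59 0.29 0.42 0.16 0.13] std last6 [0.09 0.09 0.19 0.16 0.27 0.2  0.01] absmax [1.22 1.04 3.81 0.59 0.81 0.23 0.43]
```

Inconclusive so far, so I'll rock it and listen while a piece would be sliding.

Call:
play_rows:
  commands:
    - [5, [0, 0, 0], [-0.1, 0, 0]]
    - [5, [0, 0, 0], [-0.15, 0, 0]]
    - [5, [0, 0, 0], [-0.15, 0, 0]]
    - [5, [0, 0, 0], [-0.15, 0, 0]]
    - [5, [0, 0, 0], [-0.03, 0, 0]]
    - [5, [0, 0, 0], [0.09, 0, 0]]
    - [5, [0, 0, 0], [0.15, 0, 0]]

```text
clock: 17.73
ee_pos: [0.643, 0.07, 0.1912]
ee_rot: [-1.621, 0.148, -1.918]
force: [0.5, -0.4, -3.9]
opening: 0.154
```

```bash
python3 lis.py
```

```text
[0.643  0.07   0.1912] [-1.621  0.148 -1.918] 0.1541586382995465
[[-0.4 -0.1 -0.5  0.3  0.6 -0.1 -0.8 -0.1 -0.5]
 [-2.  -0.6  0.4  0.9  0.3 -0.3 -0.9  0.2  0. ]
 [-4.7 -3.3 -4.  -2.3 -2.6 -2.7 -3.2 -4.  -2.3]
 [-2.5 -1.4 -0.8 -1.1 -1.8 -1.8 -1.5 -1.1 -1.6]
 [-0.3  0.2  0.3  0.1  0.4  0.2  0.6 -0.2 -0.2]
 [-0.2 -0.  -0.4  0.1  0.4 -0.1  0.  -0.3  0.2]
 [ 1.6  0.7  0.5  0.4  0.2  0.1  0.1  0.   0. ]]
std [0.38 0.82 0.79 0.48 0.29 0.23 0.48] std last6 [0.27 0.49 0.67 0.22 0.38 0.2  0.02] absmax [0.77 2.01 4.66 2.53 0.62 0.36 1.64]
```

Call:
play_rows:
  commands:
    - [5, [0, 0, 0], [-0.08, 0, 0]]
    - [5, [0, 0, 0], [-0.15, 0, 0]]
    - [5, [0, 0, 0], [-0.15, -0.1, 0]]
    - [5, [0, 0, 0], [-0.15, -0.15, 0]]
    - [5, [0, 0, 0], [-0.15, -0.15, 0]]
    - [5, [0, 0, 0], [-0.15, -0.03, 0]]
    - [5, [0, 0, 0], [-0.15, 0.09, 0]]
    - [5, [0, 0, 0], [-0.15, 0.15, 0]]

```text
clock: 18.85
ee_pos: [0.6429, 0.0719, 0.1911]
ee_rot: [-1.716, -0.053, -1.921]
force: [-0.6, -0.3, -3.5]
opening: 0.157
```

```bash
python3 lis.py
```

```text
[0.6429 0.0719 0.1911] [-1.716 -0.053 -1.921] 0.15665654711397342
[[-2.9  0.7 -0.6 -0.9 -1.2  0.5  0.4  0.   0. ]
 [-1.7 -1.2 -0.3  0.6 -0.1  0.5 -0.1 -0.   0.1]
 [-3.7 -4.3 -3.4 -3.9 -3.2 -3.2 -3.9 -3.7 -2.2]
 [-0.5 -2.9 -0.3 -0.2  1.   0.1  0.2 -0.3 -0.2]
 [-0.2 -7.8 -1.8 -1.5 -0.9 -1.  -1.4 -1.8 -2. ]
 [-0.4  0.9  0.1  0.   0.1 -0.2  0.2  0.4 -0.2]
 [ 2.2  1.5  0.6  0.3  0.2  0.1  0.   0.1  0.1]]
std [1.08 0.71 0.58 0.99 2.09 0.37 0.72] std last6 [0.18 0.08 0.77 0.2  0.26 0.26 0.01] absmax [2.94 1.69 4.28 2.87 7.76 0.91 2.16]
```

A moment spike of 0.8 N m appeared in the y-rock. I'll repeat it in both senses.

Call:
play_rows:
  commands:
    - [5, [0, 0, 0], [0, -0.1, 0]]
    - [5, [0, 0, 0], [0, -0.2, 0]]
    - [5, [0, 0, 0], [0, -0.3, 0]]

```text
clock: 19.55
ee_pos: [0.6423, 0.0717, 0.191]
ee_rot: [-1.424, 0.054, -1.92]
force: [0.1, 0.1, -4.1]
opening: 0.154
```

```bash
python3 lis.py
```

```text
[0.6423 0.0717 0.191 ] [-1.424  0.054 -1.92 ] 0.153599575199184
[[-3.7 -0.7  1.4  0.3 -0.4 -0.6  0.3  0.2  0.7]
 [ 1.2 -0.4  1.9 -0.2  0.  -0.3  0.7  0.3 -0.9]
 [-4.4 -2.5 -2.6 -3.1 -3.3 -3.2 -3.4 -3.1 -3.2]
 [ 0.6 -0.   1.2 -0.4  0.1  0.  -0.1  0.1 -0.2]
 [ 2.7  1.8  1.7  1.4  1.5  1.4  1.7  1.6  1.8]
 [-0.1  0.3  0.4 -0.6  0.1  0.2  0.2  0.2  0.2]
 [ 3.8  1.9  1.2  0.6  0.3  0.1  0.1  0.1  0.2]]
std [1.35 0.83 0.52 0.45 0.36 0.27 1.16] std last6 [0.23 0.67 0.12 0.11 0.1  0.01 0.02] absmax [3.66 1.95 4.44 1.22 2.67 0.58 3.78]
```

Call:
play_rows:
  commands:
    - [5, [0, 0, 0], [0, 0.1, 0]]
    - [5, [0, 0, 0], [0, 0.2, 0]]
    - [5, [0, 0, 0], [0, 0.3, 0]]

```text
clock: 20.25
ee_pos: [0.6427, 0.0717, 0.1914]
ee_rot: [-1.714, -0.052, -1.92]
force: [1.3, -1.3, -3.5]
opening: 0.153
```

```bash
python3 lis.py
```

```text
[0.6427 0.0717 0.1914] [-1.714 -0.052 -1.92 ] 0.15299807191829637
[[-1.7  5.5 -0.6 -0.6 -0.  -0.5 -0.1  0.1 -0. ]
 [ 0.2 -2.5 -0.8 -0.2 -0.8 -0.7 -0.2 -0.3 -0.5]
 [-4.3 -5.6 -3.1 -4.  -4.  -2.3 -4.2 -2.8 -2.5]
 [-0.5 -2.5  0.  -0.1  0.2  0.7 -0.5 -0.5 -0.5]
 [-0.8 -9.4 -2.1 -1.6 -1.4 -1.8 -1.6 -1.6 -1.9]
 [ 0.   0.3 -0.1 -0.4 -0.6 -0.6  0.2  0.2 -0. ]
 [ 3.2  1.6  0.7  0.5  0.4  0.2  0.1  0.1  0.1]]
std [1.94 0.72 0.98 0.83 2.47 0.33 0.99] std last6 [0.12 0.13 0.74 0.02 0.1  0.1  0.02] absmax [5.51 2.49 5.56 2.51 9.4  0.62 3.25]
```

The spike repeats at about 6 N along the cartridge's y, after arm motion has decayed, so this one rattles. It goes to the tin. I'll untilt and check the tin and tray positions.

Call:
play_rows:
  commands:
    - [5, [0, 0, 0], [0, -0.08, 0]]
    - [5, [0, 0, 0], [0, -0.15, 0]]
    - [5, [0, 0, 0], [0, -0.15, 0]]

```text
clock: 20.95
ee_pos: [0.6403, 0.072, 0.1915]
ee_rot: [-1.568, 0.002, -1.924]
force: [0.6, 0.3, -2.6]
opening: 0.15
```

```bash
cat > cont.py <<'E'
from h import *
import pickle
def find(s,tag):
    hsv=cv2.cvtColor(s['img'],cv2.COLOR_BGR2HSV)
    r={}
    side=tag.startswith('s')
    for nm,mask,box in(('tin',cv2.inRange(hsv,(0,0,15),(179,75,95)),(250,235,390,350) if side else (130,215,240,310)),
                       ('tray',cv2.inRange(hsv,(110,10,90),(150,90,255)),(295,155,385,230) if side else (280,225,415,330))):
        x0,y0,x1,y1=box; m=np.zeros_like(mask); m[y0:y1,x0:x1]=mask[y0:y1,x0:x1]
        m=cv2.morphologyEx(m,cv2.MORPH_CLOSE,np.ones((5,5)))
        c=cv2.findContours(m,cv2.RETR_EXTERNAL,cv2.CHAIN_APPROX_NONE)[0]
        if not c: continue
        c=max(c,key=cv2.contourArea); h=cv2.convexHull(c)
        z=.042 if nm=='tin' else .03
        if nm=='tin':
            # rim: upper hull points only, on the rim plane, circle fit
            P=np.array([onz(s,*p[0],z)[:2] for p in h.astype(float)])
        else: P=np.array([onz(s,*p[0],z)[:2] for p in h.astype(float)])
        (cx,cy),(w,l),a=cv2.minAreaRect(P.astype(np.float32)*1000)
        (ex,ey),er=cv2.minEnclosingCircle(P.astype(np.float32)*1000)
        print(tag,nm,cv2.boundingRect(c),cv2.contourArea(c),'rect',round(cx),round(cy),round(w),round(l),round(a),'circ',round(ex),round(ey),round(er))
if __name__=='__main__':
    import sys
    if len(sys.argv)>1:
        for n in('top','side'): find(pickle.load(open(n+'0.pkl','rb')),n+'0')
    find(shot('top','tc'),'top'); find(shot('side','sc'),'side')
    import o
E
python3 cont.py x
```

```text
top0 tin (150, 231, 69, 67) 3479.5 rect 428 217 173 170 50 circ 430 217 89
top0 tray (302, 242, 92, 64) 4963.5 rect 433 -206 155 227 8 circ 432 -206 134
side0 tin (285, 259, 73, 64) 3718.0 rect 429 238 169 200 11 circ 429 238 102
side0 tray (312, 169, 54, 50) 2305.0 rect 431 -187 158 264 7 circ 433 -187 149
top tin (133, 226, 106, 70) 1502.0 rect 397 224 286 159 50 circ 417 205 148
top tray (302, 241, 92, 66) 4974.0 rect 433 -206 155 227 8 circ 431 -206 133
side tin (278, 270, 76, 68) 4017.0 rect 436 280 172 200 11 circ 439 281 101
side tray (312, 169, 54, 50) 2298.0 rect 431 -187 158 264 7 circ 433 -187 149
[0.6417 0.0718 0.1917] [-1.571e+00  1.000e-03 -1.924e+00] [-7.000e-03  5.950e-01  1.219e+00  1.000e-03  1.326e+00  3.460e-01] [-0.44 -0.2  -2.58] [-0.03  -0.038 -0.059] 0.152 21.05
```

The tin has been knocked about 4 cm in +y. Its centre is now about (0.437,0.259); the tray is unmoved.

Call:
play_rows:
  commands:
    - [5, [-1, 1.3, 0], [0, 0, 0]]
    - [5, [-3, 4, 0], [0, 0, 0]]
    - [5, [-5.5, 7, 0], [0, 0, 0]]
    - [5, [-8, 10, 0], [0, 0, 0]]
    - [5, [-10.5, 13.2, 0], [0, 0, 0]]
    - [5, [-13, 16.4, 0], [0, 0, 0]]
    - [5, [-15, 19, 0], [0, 0, 0]]
    - [5, [-16, 20.4, 0], [0, 0, 0]]
    - [5, [-16.3, 20.7, -1], [0, 0, 0]]
    - [5, [-16.3, 20.7, -1], [0, 0, 0]]

```text
clock: 21.88
ee_pos: [0.4784, 0.2795, 0.1791]
ee_rot: [-1.572, -0.001, -1.922]
force: [-1.1, -0.4, -4.0]
opening: 0.153
```

```bash
python3 cont.py; python3 - <<'E'
import cv2,numpy as np
a=cv2.imread('pics/tc.png')[150:330,60:260];b=cv2.imread('pics/sc.png')[170:350,220:420]
cv2.imwrite('pics/p8.png',cv2.resize(np.hstack([a,b]),None,fx=2,fy=2))
E
```

```text
top tin (130, 215, 72, 79) 2090.0 rect 470 267 238 151 31 circ 462 283 122
top tray (302, 241, 92, 65) 4984.0 rect 433 -206 155 227 8 circ 432 -206 134
side tin (278, 270, 76, 68) 3872.0 rect 436 280 172 200 11 circ 438 280 101
side tray (296, 170, 70, 59) 2059.5 rect 452 -158 210 312 9 circ 412 -162 165
[0.4799 0.2781 0.1799] [-1.571e+00 -1.000e-03 -1.924e+00] [ 0.387  0.441  1.519 -0.     1.182  0.741] [-0.28  0.2  -3.08] [-0.032 -0.012 -0.028] 0.153 21.9833
```

View pics/p8.png

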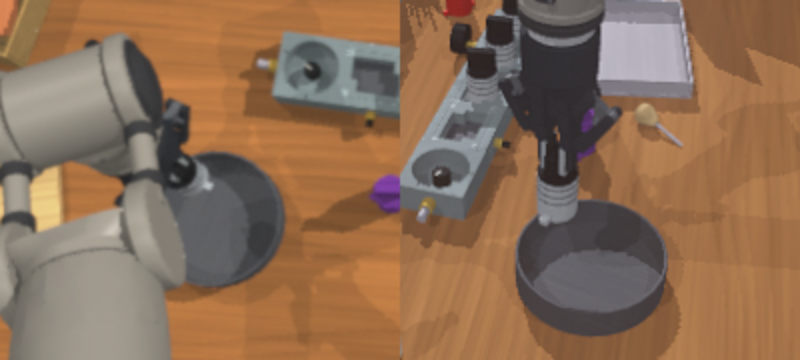

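The cartridge hangs above the far-left part of the tin (tin centre near top-crop (216,219)), as planned. Lowering it now.

Call:
play_rows:
  commands:
    - [5, [0, 0, -2], [0, 0, 0]]
    - [5, [0, 0, -4.5], [0, 0, 0]]
    - [5, [0, 0, -7], [0, 0, 0]]
    - [5, [0, 0, -9], [0, 0, 0]]
    - [5, [0, 0, -10], [0, 0, 0]]
    - [5, [0, 0, -10.6], [0, 0, 0]]
    - [5, [0, 0, -11.0], [0, 0, 0]]
    - [5, [0, 0, -11.3], [0, 0, 0]]
    - [5, [0, 0, -11.3], [0, 0, 0]]

```text
clock: 22.73
ee_pos: [0.4799, 0.2787, 0.0677]
ee_rot: [-1.57, 0.001, -1.924]
force: [-0.3, 0.6, -3.2]
opening: 0.15
```

```bash
python3 o.py
```

```text
[0.4799 0.2787 0.0677] [-1.570e+00  1.000e-03 -1.924e+00] [0.388 0.574 1.646 0.    0.919 0.741] [-0.34  0.58 -3.24] [ 0.039 -0.015 -0.045] 0.15 22.7333
```

Call:
play_rows:
  commands:
    - [5, [0, 0, -0.15], [0, 0, 0]]
    - [5, [0, 0, -0.3], [0, 0, 0]]
    - [5, [0, 0, -0.3], [0, 0, 0]]
    - [20, [0, 0, -0.3], [0, 0, 0]]
    - [25, [0, 0, -0.3], [0, 0, 0]]
    - [35, [0, 0, -0.3], [0, 0, 0]]
    - [40, [0, 0, -0.3], [0, 0, 0]]
    - [40, [0, 0, -0.3], [0, 0, 0]]
    - [40, [0, 0, -0.3], [0, 0, 0]]
    - [40, [0, 0, 1], [0, 0, 0]]

```text
clock: 23.57
ee_pos: [0.4779, 0.2781, 0.0754]
ee_rot: [-1.574, -0.002, -1.924]
force: [-0.4, -0.1, -0.1]
opening: 0.398
```

Call:
play_rows:
  commands:
    - [40, [0, 0, 1.5], [0, 0, 0]]
    - [40, [0, 0, 3.5], [0, 0, 0]]
    - [50, [0, 0, 6], [0, 0, 0]]
    - [60, [0, 0, 9], [0, 0, 0]]
    - [60, [2, -3, 11], [0, 0, -0.1]]
    - [60, [4, -6, 11], [0, 0, -0.2]]
    - [60, [6, -9, 11], [0, 0, -0.3]]
    - [60, [8, -12, 11], [0, 0, -0.4]]
    - [60, [10, -15, 11], [0, 0, -0.5]]
    - [60, [12, -18, 11], [0, 0, -0.6]]

```text
clock: 24.4
ee_pos: [0.6, 0.0972, 0.1874]
ee_rot: [-1.57, 0.001, -2.529]
force: [0.2, 1.2, 0.0]
opening: 0.596
```

Call:
play_rows:
  commands:
    - [60, [1.5, -3, 0], [0, 0, -0.1]]
    - [60, [3.3, -6, 0], [0, 0, -0.2]]
    - [60, [3.3, -9, 0], [0, 0, -0.3]]
    - [60, [3.3, -11, 0], [0, 0, -0.4]]
    - [60, [3.3, -11.2, 0], [0, 0, -0.5]]
    - [60, [3.3, -11.2, 0], [0, 0, -0.59]]
    - [60, [3.3, -11.2, 0], [0, 0, -0.59]]
    - [60, [3.3, -11.2, 0], [0, 0, -0.59]]

```text
clock: 25.07
ee_pos: [0.6322, -0.0133, 0.1872]
ee_rot: [-1.57, 0.0, -3.111]
force: [-0.7, 0.7, 0.0]
opening: 0.601
```

```bash
python3 cont.py;  python3 - <<'E'
import cv2,numpy as np
a=cv2.imread('pics/tc.png')[150:330,60:260];b=cv2.imread('pics/sc.png')[170:350,220:420]
cv2.imwrite('pics/p9.png',cv2.resize(np.hstack([a,b]),None,fx=2,fy=2))
E
```

```text
top tin (133, 226, 107, 84) 2901.0 rect 405 227 270 181 51 circ 426 207 143
top tray (302, 242, 91, 64) 4984.5 rect 433 -206 155 226 8 circ 432 -204 133
side tin (278, 270, 76, 68) 4037.5 rect 435 280 172 200 12 circ 438 281 101
side tray (312, 169, 54, 50) 2301.0 rect 431 -187 158 263 7 circ 433 -187 149
[ 0.6322 -0.0129  0.1873] [-1.570e+00  1.000e-03 -3.111e+00] [-0.141  0.573  1.271 -0.     1.297  1.399] [-0.92 -0.57  0.15] [ 0.033 -0.004 -0.026] 0.603 25.1667
```

View pics/p9.png

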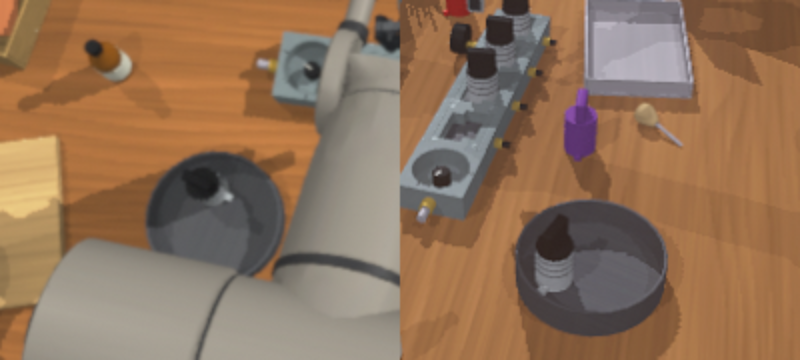

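The first cartridge stands upright in the tin. Next, station 0.

Call:
play_rows:
  commands:
    - [60, [0.3, 0, -2], [0, 0, 0]]
    - [60, [0.3, 0, -4.5], [0, 0, 0]]
    - [60, [0.3, 0, -7], [0, 0, 0]]
    - [60, [0.3, 0, -9], [0, 0, 0]]
    - [60, [0.3, 0, -10.2], [0, 0, 0]]
    - [60, [0.3, 0, -10.6], [0, 0, 0]]
    - [60, [0.3, 0, -10.6], [0, 0, 0]]
    - [40, [0.3, 0, -10.6], [0, 0, 0]]
    - [20, [0.3, 0, -10.6], [0, 0, 0]]
    - [5, [0.3, 0, -10.6], [0, 0, 0]]

```text
clock: 26.0
ee_pos: [0.6361, -0.0134, 0.0828]
ee_rot: [-1.57, 0.003, -3.114]
force: [0.9, -1.2, 1.3]
opening: 0.182
```

Call:
play_rows:
  commands:
    - [5, [0, 0, 0], [0, 0, 0]]
    - [5, [0, 0, 0], [0, 0, 0]]
    - [5, [0, 0, 0], [0, 0, 0]]
    - [5, [0, 0, 0], [0, 0, 0]]
    - [5, [0, 0, 0], [0, 0, 0.1]]
    - [5, [0, 0, 0], [0, 0, 0.2]]
    - [5, [0, 0, 0], [0, 0, 0.3]]
    - [5, [0, 0, 0], [0, 0, 0.4]]

```text
clock: 26.67
ee_pos: [0.6364, -0.0128, 0.0826]
ee_rot: [-1.57, 0.004, -2.709]
force: [0.9, 1.8, 4.9]
opening: 0.149
```

Call:
play_rows:
  commands:
    - [5, [0, 0, 0], [0, 0, 0.1]]
    - [5, [0, 0, 0], [0, 0, 0.2]]
    - [5, [0, 0, 0], [0, 0, 0.3]]
    - [5, [0, 0, 0], [0, 0, 0.4]]
    - [5, [0, 0, 0], [0, 0, 0.5]]
    - [5, [0, 0, 0], [0, 0, 0.6]]
    - [5, [0, 0, 0], [0, 0, 0.7]]
    - [5, [0, 0, 0], [0, 0, 0.8]]
    - [5, [0, 0, 0], [0, 0, 0.8]]

```text
clock: 27.42
ee_pos: [0.636, -0.0125, 0.0826]
ee_rot: [-1.569, 0.002, -1.909]
force: [-0.7, 2.5, 6.0]
opening: 0.153
```

```bash
python3 o.py
```

```text
[ 0.636  -0.0125  0.0826] [-1.569  0.002 -1.909] [-0.141  0.68   1.384  0.002  1.076  0.196] [-0.69  2.54  5.98] [0.422 0.163 0.027] 0.153 27.4167
```

Call:
play_rows:
  commands:
    - [5, [0, 0, 0.5], [0, 0, 0]]
    - [5, [0, 0, 1], [0, 0, 0]]
    - [5, [0, 0, 1.5], [0, 0, 0]]
    - [5, [0, 0, 2.2], [0, 0, 0]]
    - [5, [0, 0, 3], [0, 0, 0]]
    - [5, [0, 0, 4], [0, 0, 0]]
    - [5, [0, 0, 6], [0, 0, 0]]
    - [5, [0, 0, 8], [0, 0, 0]]
    - [5, [0, 0, 10], [0, 0, 0]]
    - [5, [0, 0, 11], [0, 0, 0]]

```text
clock: 28.25
ee_pos: [0.6363, -0.0135, 0.195]
ee_rot: [-1.566, 0.002, -1.914]
force: [0.2, 0.1, -1.2]
opening: 0.153
```

Call:
play_rows:
  commands:
    - [5, [0, 0, 0], [0, -0.08, 0]]
    - [5, [0, 0, 0], [0, -0.15, 0]]
    - [5, [0, 0, 0], [0, -0.15, 0]]
    - [5, [0, 0, 0], [0, -0.15, 0]]
    - [5, [0, 0, 0], [0, -0.15, 0]]
    - [5, [0, 0, 0], [0, -0.15, 0]]
    - [5, [0, 0, 0], [0, -0.15, 0]]
    - [5, [0, 0, 0], [0, -0.05, 0]]
    - [5, [0, 0, 0], [0, 0.05, 0]]
    - [5, [0, 0, 0], [0, 0.15, 0]]

```text
clock: 29.08
ee_pos: [0.6355, -0.0134, 0.1924]
ee_rot: [-1.715, -0.051, -1.911]
force: [0.3, 0.1, -3.2]
opening: 0.155
```

```bash
sed -i 's/n=9/n=7/; s/F\[6:\]/F[4:]/' lis.py; python3 lis.py
```

```text
[ 0.6355 -0.0134  0.1924] [-1.715 -0.051 -1.911] 0.15466980655815574
[[ 0.   0.7 -0.9  0.4  0.1 -1.3  0. ]
 [ 0.2  0.8 -0.2  0.4  0.   0.5  0.1]
 [-2.1 -2.3 -3.  -2.1 -2.3 -1.5 -2.7]
 [ 1.5 -0.1 -0.1  0.7  0.1 -0.5  0.1]
 [-0.8 -2.5 -1.4 -1.4 -0.9 -1.4 -1.1]
 [-0.1  0.2 -0.2 -0.2  0.1 -0.7 -0.4]
 [ 3.2  1.6  0.7  0.5  0.3  0.2  0.1]]
std [0.66 0.29 0.43 0.6  0.52 0.27 1.01] std last6 [0.66 0.22 0.5  0.31 0.21 0.31 0.08] absmax [1.34 0.75 2.97 1.47 2.51 0.68 3.15]
```

Call:
play_rows:
  commands:
    - [5, [0, 0, 0], [0, -0.1, 0]]
    - [5, [0, 0, 0], [0, -0.2, 0]]
    - [5, [0, 0, 0], [0, -0.3, 0]]

```text
clock: 29.68
ee_pos: [0.6352, -0.0133, 0.1926]
ee_rot: [-1.422, 0.053, -1.91]
force: [0.8, 0.6, -2.8]
opening: 0.156
```

```bash
python3 lis.py
```

```text
[ 0.6352 -0.0133  0.1926] [-1.422  0.053 -1.91 ] 0.1560735215639274
[[-2.6 -0.7  0.1 -0.1  0.5 -0.  -0.6]
 [-0.2 -0.2  0.1 -0.6  0.2  0.2  1.3]
 [-4.4 -2.3 -2.  -2.1 -2.6 -2.3 -3.5]
 [-0.2 -0.1  0.1 -0.1 -0.1  0.4  0.5]
 [ 3.7  2.4  1.3  1.2  1.2  1.4  1.3]
 [-0.6  0.   0.7 -0.3 -0.4  0.2 -0.1]
 [ 3.8  1.9  1.3  0.7  0.3  0.2  0.1]]
std [0.94 0.57 0.8  0.26 0.88 0.38 1.21] std last6 [0.45 0.55 0.5  0.27 0.09 0.25 0.07] absmax [2.62 1.35 4.35 0.51 3.73 0.66 3.76]
```

Call:
play_rows:
  commands:
    - [5, [0, 0, 0], [0, 0.08, 0]]
    - [5, [0, 0, 0], [0, 0.15, 0]]
    - [5, [0, 0, 0], [-0.08, 0.15, 0]]
    - [5, [0, 0, 0], [-0.15, 0.15, 0]]
    - [5, [0, 0, 0], [-0.15, 0.15, 0]]
    - [5, [0, 0, 0], [-0.15, 0.15, 0]]
    - [5, [0, 0, 0], [-0.15, 0.15, 0]]
    - [5, [0, 0, 0], [-0.05, 0.15, 0]]
    - [5, [0, 0, 0], [0.05, 0.15, 0]]
    - [5, [0, 0, 0], [0.15, 0.15, 0]]

```text
clock: 30.87
ee_pos: [0.6361, -0.0135, 0.1926]
ee_rot: [-1.621, 0.147, -1.929]
force: [0.0, 0.2, -3.3]
opening: 0.155
```

```bash
python3 lis.py
```

```text
[ 0.6361 -0.0135  0.1926] [-1.621  0.147 -1.929] 0.15463013839040865
[[ 0.3  0.9  0.4 -0.9 -0.  -1.4 -0.2]
 [-3.9 -1.  -0.4 -0.3 -0.2  0.6 -0.2]
 [-2.7 -2.2 -1.7 -2.  -2.2 -3.2 -2.3]
 [-4.6 -1.6 -1.1 -1.3 -1.3 -1.8 -1.3]
 [-0.1 -0.5  0.1  0.2  0.  -0.1 -0.3]
 [-0.3  0.4 -0.2  0.5 -0.3 -0.2  0.1]
 [ 2.2  1.   0.6  0.4  0.3  0.2  0.1]]
std [0.73 1.36 0.43 1.14 0.24 0.31 0.69] std last6 [0.62 0.36 0.43 0.21 0.12 0.18 0.09] absmax [1.39 3.94 3.18 4.62 0.51 0.49 2.22]
```

Call:
play_rows:
  commands:
    - [5, [0, 0, 0], [-0.1, 0, 0]]
    - [5, [0, 0, 0], [-0.2, 0, 0]]
    - [5, [0, 0, 0], [-0.3, 0, 0]]

```text
clock: 31.47
ee_pos: [0.6358, -0.0128, 0.1924]
ee_rot: [-1.513, -0.144, -1.929]
force: [0.4, 0.4, -2.6]
opening: 0.149
```

```bash
python3 lis.py
```

```text
[ 0.6358 -0.0128  0.1924] [-1.513 -0.144 -1.929] 0.1492083572812686
[[-0.9 -1.2  0.2  0.2 -0.8  0.5 -0.1]
 [ 2.7  1.6 -0.4  0.4 -0.1  0.7 -0.1]
 [-3.3 -1.7 -1.6 -2.2 -2.7 -2.7 -2.2]
 [ 4.6  2.2  1.9  1.7  1.1  0.8  0.7]
 [ 0.4  0.3 -0.3  0.4 -0.1 -0.3  0.2]
 [ 0.3 -0.2 -0.4  0.2  0.1  0.4  0. ]
 [ 2.3  1.   0.5  0.4  0.3  0.2  0.1]]
std [0.6  1.04 0.56 1.25 0.28 0.28 0.71] std last6 [0.52 0.38 0.27 0.2  0.2  0.16 0.08] absmax [1.18 2.73 3.29 4.62 0.41 0.45 2.28]
```

Call:
play_rows:
  commands:
    - [5, [0, 0, 0], [0.08, 0, 0]]
    - [5, [0, 0, 0], [0.15, 0, 0]]
    - [5, [0, 0, 0], [0.15, 0, 0]]

```text
clock: 32.07
ee_pos: [0.6355, -0.0165, 0.1915]
ee_rot: [-1.57, 0.003, -1.93]
force: [-0.2, -1.4, -2.1]
opening: 0.156
```

Call:
play_rows:
  commands:
    - [5, [0, 0, 0], [0, -0.1, 0]]
    - [5, [0, 0, 0], [0, -0.2, 0]]
    - [5, [0, 0, 0], [0, -0.2, 0]]
    - [5, [0, 0, 0], [0, -0.2, 0]]
    - [5, [0, 0, 0], [0, -0.2, 0]]
    - [5, [0, 0, 0], [0, -0.1, 0]]
    - [5, [0, 0, 0], [0, 0, 0]]
    - [5, [0, 0, 0], [0, 0.1, 0]]
    - [5, [0, 0, 0], [0, 0.2, 0]]

```text
clock: 32.82
ee_pos: [0.6368, -0.0135, 0.193]
ee_rot: [-1.759, -0.071, -1.919]
force: [0.6, -0.7, -2.7]
opening: 0.153
```

```bash
python3 lis.py
```

```text
[ 0.6368 -0.0135  0.193 ] [-1.759 -0.071 -1.919] 0.1531333986139639
[[-0.3  0.5  0.1 -0.5  0.3 -0.6 -0.5]
 [ 0.3  0.5  0.4 -0.1 -0.5  0.2 -0. ]
 [-3.  -3.4 -2.7 -1.5 -2.4 -1.7 -1.6]
 [ 0.8  0.1  0.1  0.3  0.9 -0.4  0.2]
 [-1.4 -2.7 -1.8 -2.1 -1.6 -2.  -2. ]
 [-0.3  0.   0.4  0.1  0.3  0.1 -0.1]
 [ 3.2  1.7  0.9  0.6  0.4  0.2  0.1]]
std [0.41 0.32 0.69 0.42 0.41 0.21 1.03] std last6 [0.42 0.3  0.34 0.53 0.2  0.17 0.11] absmax [0.6  0.52 3.36 0.88 2.74 0.38 3.25]
```

Call:
play_rows:
  commands:
    - [5, [0, 0, 0], [0, -0.1, 0]]
    - [5, [0, 0, 0], [0, -0.2, 0]]
    - [5, [0, 0, 0], [0, -0.3, 0]]
    - [5, [0, 0, 0], [0, -0.4, 0]]
    - [5, [0, 0, 0], [0, -0.4, 0]]

```text
clock: 33.58
ee_pos: [0.6304, -0.0127, 0.1914]
ee_rot: [-1.382, 0.07, -1.919]
force: [-1.2, 0.4, -3.4]
opening: 0.154
```

```bash
python3 lis.py
```

```text
[ 0.6304 -0.0127  0.1914] [-1.382  0.07  -1.919] 0.15403595016663807
[[ 0.1  0.9 -0.4  0.5  0.1  0.4 -0.7]
 [-0.5  0.5 -1.   0.2 -0.5 -0.2 -0.1]
 [-2.2 -2.2 -1.9 -2.6 -2.8 -2.8 -2.5]
 [ 0.3 -0.2 -0.4  0.1  0.3 -0.2  0.1]
 [ 1.7  1.   1.5  2.1  1.9  2.   1.6]
 [-0.1  0.2  0.3 -0.4 -0.  -0.2 -0.1]
 [ 1.5  0.9  0.4  0.2  0.1  0.1  0.2]]
std [0.5  0.46 0.32 0.26 0.35 0.21 0.48] std last6 [0.47 0.17 0.14 0.24 0.17 0.06 0.01] absmax [0.87 1.01 2.84 0.42 2.15 0.38 1.49]
```

Call:
play_rows:
  commands:
    - [5, [0, 0, 0], [0, 0.1, 0]]
    - [5, [0, 0, 0], [0, 0.2, 0]]
    - [5, [0, 0, 0], [0, 0.2, 0]]

```text
clock: 34.18
ee_pos: [0.6374, -0.0135, 0.1902]
ee_rot: [-1.574, -0.001, -1.925]
force: [-0.4, -0.3, -2.6]
opening: 0.152
```

This one is sound: no knocks in six rocks. It goes to the tray.

Call:
play_rows:
  commands:
    - [5, [-1.5, -0.8, 0], [0, 0, 0]]
    - [5, [-4, -2.3, 0], [0, 0, 0]]
    - [5, [-7, -4, 0], [0, 0, 0]]
    - [5, [-10, -5.8, 0], [0, 0, 0]]
    - [5, [-13, -7.5, 0], [0, 0, 0]]
    - [5, [-16, -9.3, 0], [0, 0, 0]]
    - [5, [-19, -11, 0], [0, 0, 0]]
    - [5, [-22, -12.7, 0], [0, 0, 0]]
    - [5, [-24, -13.9, 0], [0, 0, 0]]
    - [5, [-24.7, -14.3, 0], [0, 0, 0]]

```text
clock: 35.02
ee_pos: [0.3862, -0.1574, 0.1913]
ee_rot: [-1.568, -0.0, -1.927]
force: [-0.1, 0.4, -2.7]
opening: 0.156
```

```bash
python3 cont.py
```

```text
top tin (133, 226, 69, 68) 3479.5 rect 437 260 176 170 51 circ 435 261 90
top tray (302, 245, 25, 41) 487.0 rect 448 -120 105 63 3 circ 448 -123 58
side tin (278, 270, 76, 68) 4010.0 rect 436 280 170 201 7 circ 439 281 101
side tray (312, 157, 54, 62) 2463.0 rect 435 -230 167 358 4 circ 426 -231 192
[ 0.3881 -0.157   0.1916] [-1.567  0.    -1.928] [-5.690e-01  1.870e-01  1.859e+00  1.000e-03  1.092e+00 -2.120e-01] [ 0.35  1.07 -2.35] [ 0.016 -0.056  0.037] 0.154 35.1167
```

Call:
play_rows:
  commands:
    - [5, [0, 0, -2], [0, 0, 0]]
    - [5, [0, 0, -4.5], [0, 0, 0]]
    - [5, [0, 0, -7], [0, 0, 0]]
    - [5, [0, 0, -9], [0, 0, 0]]
    - [5, [0, 0, -10.5], [0, 0, 0]]
    - [5, [0, 0, -11.5], [0, 0, 0]]
    - [5, [0, 0, -12], [0, 0, 0]]
    - [5, [0, 0, -12.3], [0, 0, 0]]
    - [5, [0, 0, -12.3], [0, 0, 0]]

```text
clock: 35.87
ee_pos: [0.3891, -0.156, 0.0681]
ee_rot: [-1.569, 0.0, -1.924]
force: [-0.7, 0.1, -2.7]
opening: 0.154
```

Call:
play_rows:
  commands:
    - [5, [0, 0, -0.15], [0, 0, 0]]
    - [5, [0, 0, -0.2], [0, 0, 0]]
    - [5, [0, 0, -0.2], [0, 0, 0]]
    - [20, [0, 0, -0.2], [0, 0, 0]]
    - [25, [0, 0, -0.2], [0, 0, 0]]
    - [35, [0, 0, -0.2], [0, 0, 0]]
    - [40, [0, 0, -0.2], [0, 0, 0]]
    - [40, [0, 0, -0.2], [0, 0, 0]]
    - [40, [0, 0, -0.2], [0, 0, 0]]
    - [40, [0, 0, 1], [0, 0, 0]]

```text
clock: 36.7
ee_pos: [0.3872, -0.1557, 0.0771]
ee_rot: [-1.573, 0.001, -1.925]
force: [-0.3, -0.2, 0.0]
opening: 0.404
```

Call:
play_rows:
  commands:
    - [40, [0, 0, 1.5], [0, 0, 0]]
    - [40, [0, 0, 4], [0, 0, 0]]
    - [50, [0, 0, 7], [0, 0, 0]]
    - [60, [0, 0, 10], [0, 0, 0]]
    - [60, [3, 1, 11.5], [0, 0, -0.1]]
    - [60, [6, 2, 11.5], [0, 0, -0.2]]
    - [60, [9, 3, 11.5], [0, 0, -0.3]]
    - [60, [12, 4, 11.5], [0, 0, -0.4]]
    - [60, [15, 5, 11.5], [0, 0, -0.5]]
    - [60, [18, 6, 11.5], [0, 0, -0.6]]

```text
clock: 37.53
ee_pos: [0.5695, -0.0955, 0.1932]
ee_rot: [-1.57, 0.0, -2.53]
force: [-0.3, -0.6, 0.7]
opening: 0.601
```

```bash
python3 o.py
```

```text
[ 0.5695 -0.0955  0.1932] [-1.57  0.   -2.53] [-0.299  0.468  1.435 -0.     1.237  0.661] [-0.27 -0.59  0.71] [-0.09  -0.024 -0.003] 0.601 37.5333
```

Call:
play_rows:
  commands:
    - [60, [3, -0.1, 0], [0, 0, -0.1]]
    - [60, [5, -0.2, 0], [0, 0, -0.2]]
    - [60, [6, -0.2, 0], [0, 0, -0.3]]
    - [60, [6, -0.2, 0], [0, 0, -0.4]]
    - [60, [6, -0.2, 0], [0, 0, -0.5]]
    - [60, [6, -0.2, 0], [0, 0, -0.58]]
    - [60, [6, -0.2, 0], [0, 0, -0.58]]
    - [60, [6, -0.2, -2], [0, 0, -0.58]]
    - [60, [6, -0.2, -4], [0, 0, -0.58]]
    - [60, [6, -0.2, -6], [0, 0, -0.58]]

```text
clock: 38.37
ee_pos: [0.6283, -0.0983, 0.1329]
ee_rot: [-1.569, 0.001, -3.102]
force: [1.4, 0.1, -0.5]
opening: 0.606
```

Call:
play_rows:
  commands:
    - [60, [0, 0, -2], [0, 0, 0]]
    - [60, [0, 0, -4], [0, 0, 0]]
    - [60, [0, 0, -5], [0, 0, 0]]
    - [60, [0, 0, -5.2], [0, 0, 0]]
    - [60, [0, 0, -5.2], [0, 0, 0]]
    - [60, [0, 0, -5.2], [0, 0, 0]]

```text
clock: 38.87
ee_pos: [0.629, -0.0985, 0.0825]
ee_rot: [-1.569, 0.002, -3.105]
force: [-0.1, -0.5, 0.6]
opening: 0.601
```

```bash
python3 o.py; python3 - <<'E'
from h import *
s=shot('side','s10');t=shot('top','t10')
a=s['img'][140:280,210:380];b=t['img'][150:290+20,270:410+0]
a=cv2.resize(a,None,fx=2.5,fy=2.5);b=cv2.resize(b,(350,400)) 
c=np.zeros((400,a.shape[1]+350,3),np.uint8);c[:a.shape[0],:a.shape[1]]=a;c[:,a.shape[1]:]=b
cv2.imwrite('pics/p10.png',c)
E
```

```text
[ 0.629  -0.0985  0.0825] [-1.569e+00  2.000e-03 -3.105e+00] [-2.750e-01  6.810e-01  1.382e+00 -1.000e-03  1.076e+00  1.259e+00] [-0.13 -0.53  0.58] [0.024 0.018 0.012] 0.601 38.8667
```

View pics/p10.png

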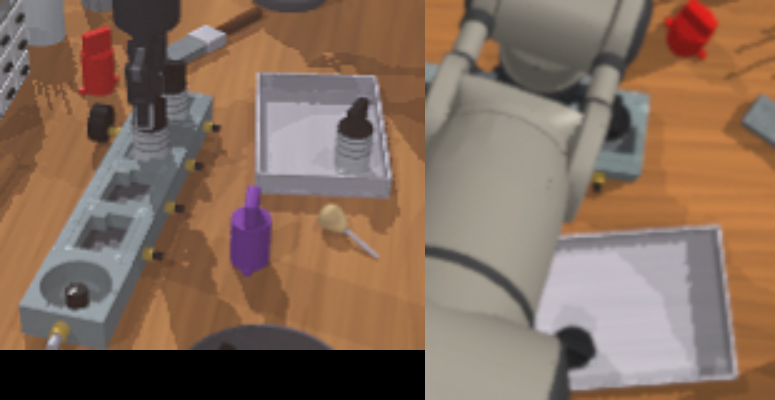

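The second cartridge stands in the tray and the gripper straddles the third.

Call:
play_rows:
  commands:
    - [30, [0, 0, 0], [0, 0, 0]]
    - [10, [0, 0, 0], [0, 0, 0]]
    - [5, [0, 0, 0], [0, 0, 0]]
    - [5, [0, 0, 0], [0, 0, 0]]
    - [5, [0, 0, 0], [0, 0, 0]]
    - [5, [0, 0, 0], [0, 0, 0]]
    - [5, [0, 0, 0], [0, 0, 0.1]]
    - [5, [0, 0, 0], [0, 0, 0.2]]
    - [5, [0, 0, 0], [0, 0, 0.3]]
    - [5, [0, 0, 0], [0, 0, 0.4]]

```text
clock: 39.8
ee_pos: [0.6285, -0.0974, 0.0819]
ee_rot: [-1.571, 0.001, -2.7]
force: [-1.0, 2.9, 5.1]
opening: 0.154
```

Call:
play_rows:
  commands:
    - [5, [0, 0, 0], [0, 0, 0.1]]
    - [5, [0, 0, 0], [0, 0, 0.2]]
    - [5, [0, 0, 0], [0, 0, 0.3]]
    - [5, [0, 0, 0], [0, 0, 0.4]]
    - [5, [0, 0, 0], [0, 0, 0.5]]
    - [5, [0, 0, 0], [0, 0, 0.6]]
    - [5, [0, 0, 0], [0, 0, 0.7]]
    - [5, [0, 0, 0], [0, 0, 0.8]]
    - [5, [0, 0, 0], [0, 0, 0.8]]

```text
clock: 40.55
ee_pos: [0.6274, -0.0981, 0.0819]
ee_rot: [-1.572, -0.0, -1.9]
force: [-3.3, 1.8, 5.5]
opening: 0.152
```

```bash
python3 o.py; sed -i 's/n=7/n=6/' lis.py
```

```text
[ 0.6274 -0.0981  0.0819] [-1.572 -0.    -1.9  ] [-0.276  0.681  1.384 -0.     1.077  0.053] [-3.25  1.8   5.54] [ 0.005  0.679 -0.026] 0.152 40.55
```

Call:
play_rows:
  commands:
    - [5, [0, 0, 0.5], [0, 0, 0]]
    - [5, [0, 0, 1], [0, 0, 0]]
    - [5, [0, 0, 1.5], [0, 0, 0]]
    - [5, [0, 0, 2.2], [0, 0, 0]]
    - [5, [0, 0, 3], [0, 0, 0]]
    - [5, [0, 0, 4], [0, 0, 0]]
    - [5, [0, 0, 6], [0, 0, 0]]
    - [5, [0, 0, 8], [0, 0, 0]]
    - [5, [0, 0, 10], [0, 0, 0]]
    - [5, [0, 0, 11], [0, 0, 0]]

```text
clock: 41.38
ee_pos: [0.6294, -0.0986, 0.1951]
ee_rot: [-1.565, 0.001, -1.905]
force: [0.3, -0.0, -3.4]
opening: 0.151
```

Call:
play_rows:
  commands:
    - [5, [0, 0, 0], [0, -0.08, 0]]
    - [5, [0, 0, 0], [0, -0.15, 0]]
    - [5, [0, 0, 0], [0, -0.15, 0]]
    - [5, [0, 0, 0], [0, -0.15, 0]]
    - [5, [0, 0, 0], [0, -0.15, 0]]
    - [5, [0, 0, 0], [0, -0.15, 0]]
    - [5, [0, 0, 0], [0, -0.15, 0]]
    - [5, [0, 0, 0], [0, -0.05, 0]]
    - [5, [0, 0, 0], [0, 0.05, 0]]
    - [5, [0, 0, 0], [0, 0.15, 0]]

```text
clock: 42.22
ee_pos: [0.6286, -0.0985, 0.1923]
ee_rot: [-1.714, -0.051, -1.902]
force: [0.3, -0.6, -4.0]
opening: 0.15
```

```bash
python3 lis.py
```

```text
[ 0.6286 -0.0985  0.1923] [-1.714 -0.051 -1.902] 0.15030867449927218
[[ 1.7  2.4  0.9 -0.7 -0.8 -1.2]
 [-0.4 -0.5  0.6  0.2  0.3  1.4]
 [-4.7 -3.3 -2.7 -3.5 -2.9 -3.3]
 [ 0.2  0.4  0.1  0.1 -0.   0.2]
 [-3.3 -2.8 -1.  -1.5 -1.5 -1.7]
 [ 0.1  0.1 -0.4  0.2 -0.1  0.1]
 [ 3.   1.6  0.7  0.5  0.3  0.2]]
std [1.36 0.63 0.64 0.12 0.8  0.2  0.98] std last6 [0.23 0.53 0.22 0.09 0.07 0.08 0.06] absmax [2.4  1.36 4.69 0.38 3.32 0.39 3.  ]
```

Call:
play_rows:
  commands:
    - [5, [0, 0, 0], [0, -0.1, 0]]
    - [5, [0, 0, 0], [0, -0.2, 0]]
    - [5, [0, 0, 0], [0, -0.3, 0]]

```text
clock: 42.77
ee_pos: [0.628, -0.0984, 0.1926]
ee_rot: [-1.42, 0.051, -1.902]
force: [-0.2, -0.1, -3.3]
opening: 0.158
```

```bash
python3 lis.py
```

```text
[ 0.628  -0.0984  0.1926] [-1.42   0.051 -1.902] 0.1578285257890967
[[-2.9 -1.4  0.9 -0.7  0.  -0.1]
 [ 0.4  0.2  0.  -0.3  0.1  0. ]
 [-4.5 -3.  -3.2 -2.2 -2.1 -3.7]
 [-0.5  0.1 -0.5 -0.1 -0.5 -0.2]
 [ 4.7  2.3  1.6  1.2  0.9  1.4]
 [-0.1 -0.4 -0.7 -0.2  0.5 -0.3]
 [ 3.6  1.8  1.2  0.7  0.3  0.2]]
std [1.2  0.21 0.83 0.22 1.27 0.35 1.18] std last6 [0.08 0.06 0.82 0.13 0.22 0.37 0.04] absmax [2.9  0.4  4.49 0.52 4.71 0.68 3.61]
```

Call:
play_rows:
  commands:
    - [5, [0, 0, 0], [0, 0.1, 0]]
    - [5, [0, 0, 0], [0, 0.2, 0]]
    - [5, [0, 0, 0], [0, 0.3, 0]]

```text
clock: 43.32
ee_pos: [0.6294, -0.0986, 0.1928]
ee_rot: [-1.714, -0.051, -1.902]
force: [0.8, -0.4, -2.7]
opening: 0.153
```

```bash
python3 lis.py
```

```text
[ 0.6294 -0.0986  0.1928] [-1.714 -0.051 -1.902] 0.15348826572167107
[[ 1.8  0.9 -0.4 -0.5 -0.6  0.4]
 [-0.2  0.5  0.6 -0.1  0.7  0.4]
 [-3.7 -3.8 -3.6 -2.6 -3.  -3.3]
 [ 0.1  0.1 -0.6  0.4 -0.2 -0. ]
 [-3.4 -2.4 -2.  -1.6 -1.6 -1.4]
 [ 0.1  0.4 -0.   0.2 -0.1 -0.5]
 [ 3.   1.7  0.8  0.5  0.3  0.2]]
std [0.87 0.36 0.41 0.3  0.67 0.29 0.99] std last6 [0.49 0.18 0.12 0.06 0.1  0.24 0.06] absmax [1.83 0.72 3.8  0.59 3.37 0.53 3.04]
```

Call:
play_rows:
  commands:
    - [5, [0, 0, 0], [0, -0.08, 0]]
    - [5, [0, 0, 0], [0, -0.15, 0]]
    - [5, [0, 0, 0], [0, -0.15, 0]]

```text
clock: 43.87
ee_pos: [0.6262, -0.0982, 0.1928]
ee_rot: [-1.566, 0.001, -1.906]
force: [-0.6, -0.4, -4.1]
opening: 0.156
```

c3 gives smooth, repeatable readings. c2's first samples in the +y rock deviated from this pattern, so I'll x-rock c3 and re-test c2 later in the same pose.

Call:
play_rows:
  commands:
    - [5, [0, 0, 0], [-0.08, 0, 0]]
    - [5, [0, 0, 0], [-0.15, 0, 0]]
    - [5, [0, 0, 0], [-0.15, 0, 0]]
    - [5, [0, 0, 0], [-0.15, 0, 0]]
    - [5, [0, 0, 0], [-0.15, 0, 0]]
    - [5, [0, 0, 0], [-0.15, 0, 0]]
    - [5, [0, 0, 0], [-0.05, 0, 0]]
    - [5, [0, 0, 0], [0.05, 0, 0]]
    - [5, [0, 0, 0], [0.15, 0, 0]]

```text
clock: 44.62
ee_pos: [0.6289, -0.0984, 0.1923]
ee_rot: [-1.618, 0.147, -1.908]
force: [0.0, -0.8, -2.9]
opening: 0.152
```

```bash
sed -i 's/n=6/n=4/; s/F\[4:\]/F[2:]/' lis.py; python3 lis.py
```

```text
[ 0.6289 -0.0984  0.1923] [-1.618  0.147 -1.908] 0.1516575580218464
[[-0.1 -0.3 -0.  -0.7]
 [-3.8 -0.2  0.1  0.5]
 [-3.8 -3.6 -3.2 -2.9]
 [-5.7 -2.2 -1.4 -1.8]
 [ 0.2  0.  -0.2  0.1]
 [-0.  -0.3  0.2  0.1]
 [ 2.2  0.9  0.5  0.4]]
std [0.27 1.74 0.36 1.7  0.15 0.19 0.72] std last6 [0.34 0.19 0.16 0.19 0.13 0.04 0.07] absmax [0.71 3.83 3.82 5.69 0.21 0.32 2.21]
```

Call:
play_rows:
  commands:
    - [5, [0, 0, 0], [-0.1, 0, 0]]
    - [5, [0, 0, 0], [-0.2, 0, 0]]
    - [5, [0, 0, 0], [-0.3, 0, 0]]

```text
clock: 45.07
ee_pos: [0.6288, -0.0981, 0.1924]
ee_rot: [-1.515, -0.146, -1.909]
force: [-0.6, 0.5, -4.0]
opening: 0.154
```

```bash
python3 lis.py
```

```text
[ 0.6288 -0.0981  0.1924] [-1.515 -0.146 -1.909] 0.1541383340288701
[[-0.4  0.2  0.   0.1]
 [ 3.5  0.9 -1.   0.1]
 [-4.1 -3.5 -2.6 -2.3]
 [ 5.3  2.3  1.7  1.6]
 [ 0.4  0.2  0.2  0.3]
 [ 0.3  0.  -0.1  0.1]
 [ 2.3  1.1  0.5  0.4]]
std [0.21 1.68 0.72 1.49 0.1  0.17 0.76] std last6 [0.07 0.56 0.11 0.04 0.09 0.1  0.07] absmax [0.37 3.52 4.13 5.26 0.42 0.34 2.32]
```

Call:
play_rows:
  commands:
    - [5, [0, 0, 0], [0.08, 0, 0]]
    - [5, [0, 0, 0], [0.15, 0, 0]]
    - [5, [0, 0, 0], [0.15, 0, 0]]

```text
clock: 45.52
ee_pos: [0.6284, -0.1011, 0.1915]
ee_rot: [-1.57, 0.003, -1.909]
force: [0.4, -0.2, -2.5]
opening: 0.151
```

Call:
play_rows:
  commands:
    - [5, [0, 0, 0], [0, -0.08, 0]]
    - [5, [0, 0, 0], [0, -0.15, 0]]
    - [5, [0, 0, 0], [0, -0.15, 0]]
    - [5, [0, 0, 0], [0, -0.15, 0]]
    - [5, [0, 0, 0], [0, -0.15, 0]]
    - [5, [0, 0, 0], [0, -0.15, 0]]
    - [5, [0, 0, 0], [0, -0.15, 0]]
    - [5, [0, 0, 0], [0, -0.05, 0]]
    - [5, [0, 0, 0], [0, 0.05, 0]]
    - [5, [0, 0, 0], [0, 0.15, 0]]

```text
clock: 46.35
ee_pos: [0.6286, -0.0984, 0.1925]
ee_rot: [-1.714, -0.051, -1.902]
force: [0.8, -0.1, -2.9]
opening: 0.155
```

```bash
python3 lis.py
```

```text
[ 0.6286 -0.0984  0.1925] [-1.714 -0.051 -1.902] 0.1549716768737098
[[ 2.   0.2  0.5 -0.5]
 [-0.2 -0.3  0.2 -1.2]
 [-3.4 -3.1 -3.2 -3.1]
 [ 0.1 -0.2 -0.7 -0.5]
 [-3.4 -2.7 -2.  -1.7]
 [-0.1  0.4 -0.2 -0.6]
 [ 3.   1.6  0.7  0.4]]
std [0.92 0.5  0.11 0.29 0.69 0.36 1.  ] std last6 [0.53 0.69 0.02 0.11 0.16 0.2  0.13] absmax [2.02 1.15 3.41 0.68 3.45 0.6  3.02]
```

Call:
play_rows:
  commands:
    - [5, [0, 0, 0], [0, -0.08, 0]]
    - [5, [0, 0, 0], [0, -0.15, 0]]
    - [5, [0, 0, 0], [0, -0.15, 0]]

```text
clock: 46.8
ee_pos: [0.6262, -0.0981, 0.1924]
ee_rot: [-1.566, 0.001, -1.906]
force: [-0.2, 0.1, -3.1]
opening: 0.153
```

c3 is sound. Into the tray.

Call:
play_rows:
  commands:
    - [5, [-1.5, -1, 0], [0, 0, 0]]
    - [5, [-4, -3, 0], [0, 0, 0]]
    - [5, [-7, -5, 0], [0, 0, 0]]
    - [5, [-10, -7.5, 0], [0, 0, 0]]
    - [5, [-13, -10, 0], [0, 0, 0]]
    - [5, [-16, -12, 0], [0, 0, 0]]
    - [5, [-19, -14, 0], [0, 0, 0]]
    - [5, [-21.5, -16, 0], [0, 0, 0]]
    - [5, [-22.4, -16.7, 0], [0, 0, 0]]
    - [5, [-22.4, -16.7, 0], [0, 0, 0]]

```text
clock: 47.63
ee_pos: [0.4025, -0.2669, 0.1924]
ee_rot: [-1.569, -0.001, -1.909]
force: [0.1, -1.0, -3.4]
opening: 0.156
```

Call:
play_rows:
  commands:
    - [5, [0, 0, -2], [0, 0, 0]]
    - [5, [0, 0, -4.5], [0, 0, 0]]
    - [5, [0, 0, -7], [0, 0, 0]]
    - [5, [0, 0, -9], [0, 0, 0]]
    - [5, [0, 0, -10.5], [0, 0, 0]]
    - [5, [0, 0, -11.5], [0, 0, 0]]
    - [5, [0, 0, -12], [0, 0, 0]]
    - [5, [0, 0, -12.3], [0, 0, 0]]
    - [5, [0, 0, -12.3], [0, 0, 0]]

```text
clock: 48.38
ee_pos: [0.4049, -0.265, 0.0683]
ee_rot: [-1.569, 0.0, -1.905]
force: [-0.2, 0.7, -2.5]
opening: 0.155
```

```bash
python3 o.py
```

```text
[ 0.4049 -0.265   0.0683] [-1.569  0.    -1.905] [-7.390e-01  4.720e-01  1.845e+00  1.000e-03  8.240e-01 -4.060e-01] [-0.19  0.71 -2.53] [-0.014  0.011 -0.025] 0.155 48.3833
```

Call:
play_rows:
  commands:
    - [5, [0, 0, -0.15], [0, 0, 0]]
    - [5, [0, 0, -0.25], [0, 0, 0]]
    - [5, [0, 0, -0.25], [0, 0, 0]]
    - [20, [0, 0, -0.25], [0, 0, 0]]
    - [25, [0, 0, -0.25], [0, 0, 0]]
    - [35, [0, 0, -0.25], [0, 0, 0]]
    - [40, [0, 0, -0.25], [0, 0, 0]]
    - [40, [0, 0, -0.25], [0, 0, 0]]
    - [40, [0, 0, -0.25], [0, 0, 0]]
    - [40, [0, 0, 1], [0, 0, 0]]

```text
clock: 49.22
ee_pos: [0.4033, -0.2644, 0.0769]
ee_rot: [-1.573, 0.002, -1.905]
force: [0.1, -0.5, -0.0]
opening: 0.396
```

Call:
play_rows:
  commands:
    - [40, [0, 0, 1.5], [0, 0, 0]]
    - [40, [0, 0, 4], [0, 0, 0]]
    - [45, [0, 0, 6], [0, 0, 0]]
    - [45, [-0.5, 3, 6], [0, 0, 0]]
    - [45, [-1, 6, 6], [0, 0, 0]]
    - [45, [-1.5, 9, 6], [0, 0, 0]]
    - [45, [-1.6, 10.9, 6], [0, 0, -0.02]]
    - [45, [-1.6, 10.9, 6], [0, 0, -0.02]]
    - [45, [-1.6, 10.9, 6], [0, 0, -0.02]]

```text
clock: 49.97
ee_pos: [0.3885, -0.1558, 0.1386]
ee_rot: [-1.569, 0.0, -1.923]
force: [0.1, -0.4, 0.4]
opening: 0.453
```

```bash
python3 o.py
```

```text
[ 0.3885 -0.1558  0.1386] [-1.569  0.    -1.923] [-5.650e-01  2.610e-01  1.936e+00  1.000e-03  9.440e-01 -2.130e-01] [ 0.15 -0.43  0.38] [ 0.026 -0.057 -0.014] 0.453 49.9667
```

Now pick c2 again and re-test it in exactly c3's pose.

Call:
play_rows:
  commands:
    - [45, [0, 0, -2], [0, 0, 0]]
    - [45, [0, 0, -4], [0, 0, 0]]
    - [45, [0, 0, -6], [0, 0, 0]]
    - [45, [0, 0, -7], [0, 0, 0]]
    - [45, [0, 0, -7], [0, 0, 0]]
    - [20, [0, 0, -7], [0, 0, 0]]
    - [5, [0, 0, -7], [0, 0, 0]]
    - [5, [0, 0, -7], [0, 0, 0]]
    - [5, [0, 0, -7], [0, 0, 0]]
    - [5, [0, 0, -7], [0, 0, 0]]

```text
clock: 50.8
ee_pos: [0.3889, -0.1569, 0.0691]
ee_rot: [-1.567, -0.0, -1.925]
force: [-0.6, -1.4, 3.3]
opening: 0.15
```

Call:
play_rows:
  commands:
    - [5, [0, 0, 0], [0, 0, 0]]
    - [5, [0, 0, 1], [0, 0, 0]]
    - [5, [0, 0, 3], [0, 0, 0]]
    - [5, [0, 0, 6], [0, 0, 0]]
    - [5, [0, 0, 9], [0, 0, 0]]
    - [5, [0, 0, 11], [0, 0, 0]]
    - [5, [2, 0.5, 12.4], [0, 0, 0]]
    - [5, [5, 1.3, 12.4], [0, 0, 0]]
    - [5, [8, 2, 12.4], [0, 0, 0]]
    - [5, [11, 2.8, 12.4], [0, 0, 0]]

```text
clock: 51.63
ee_pos: [0.4991, -0.1277, 0.1925]
ee_rot: [-1.57, 0.0, -1.926]
force: [0.4, 0.1, -2.3]
opening: 0.149
```

Call:
play_rows:
  commands:
    - [5, [3, 0.7, 0], [0, 0, 0]]
    - [5, [6, 1.4, 0], [0, 0, 0]]
    - [5, [9, 2.1, 0], [0, 0, 0]]
    - [5, [11.5, 2.8, 0], [0, 0, 0.02]]
    - [5, [12.9, 3, 0], [0, 0, 0.02]]
    - [5, [12.9, 3, 0], [0, 0, 0.02]]
    - [5, [12.9, 3, 0], [0, 0, 0.02]]
    - [5, [12.9, 3, 0], [0, 0, 0.02]]

```text
clock: 52.3
ee_pos: [0.6261, -0.0982, 0.1917]
ee_rot: [-1.572, 0.0, -1.905]
force: [0.0, -0.3, -2.0]
opening: 0.155
```

```bash
python3 o.py
```

```text
[ 0.6261 -0.0982  0.1917] [-1.572  0.    -1.905] [-0.277  0.574  1.258  0.     1.311  0.058] [ 0.03 -0.29 -2.04] [-0.025  0.027 -0.011] 0.155 52.3
```

Call:
play_rows:
  commands:
    - [5, [0, 0, 0], [0, -0.08, 0]]
    - [5, [0, 0, 0], [0, -0.15, 0]]
    - [5, [0, 0, 0], [0, -0.15, 0]]
    - [5, [0, 0, 0], [0, -0.15, 0]]
    - [5, [0, 0, 0], [0, -0.15, 0]]
    - [5, [0, 0, 0], [0, -0.15, 0]]
    - [5, [0, 0, 0], [0, -0.15, 0]]
    - [5, [0, 0, 0], [0, -0.05, 0]]
    - [5, [0, 0, 0], [0, 0.05, 0]]
    - [5, [0, 0, 0], [0, 0.15, 0]]

```text
clock: 53.13
ee_pos: [0.6275, -0.0984, 0.1934]
ee_rot: [-1.714, -0.051, -1.902]
force: [0.5, 0.2, -1.2]
opening: 0.157
```

```bash
python3 lis.py
```

```text
[ 0.6275 -0.0984  0.1934] [-1.714 -0.051 -1.902] 0.15679450097136743
[[ 0.1 -0.   0.1  0. ]
 [ 0.8 -0.1  0.1 -0.2]
 [-2.5 -3.6 -3.6 -2.1]
 [ 0.4  0.   0.4 -0.1]
 [-1.  -2.1 -1.9 -1. ]
 [-0.3 -1.   0.5 -0.4]
 [ 3.   1.6  0.7  0.5]]
std [0.04 0.41 0.67 0.22 0.52 0.52 1.  ] std last6 [0.03 0.13 0.77 0.25 0.43 0.45 0.13] absmax [0.09 0.84 3.61 0.44 2.14 0.98 3.03]
```

Call:
play_rows:
  commands:
    - [5, [0, 0, 0], [0, -0.1, 0]]
    - [5, [0, 0, 0], [0, -0.2, 0]]
    - [5, [0, 0, 0], [0, -0.3, 0]]

```text
clock: 53.58
ee_pos: [0.6271, -0.0983, 0.1933]
ee_rot: [-1.42, 0.051, -1.902]
force: [-0.6, 1.1, -1.2]
opening: 0.152
```

```bash
python3 lis.py
```

```text
[ 0.6271 -0.0983  0.1933] [-1.42   0.051 -1.902] 0.15168309911283295
[[-2.3 -1.4  0.1  0.3]
 [ 0.9 -0.7  0.   0.1]
 [-3.6 -2.7 -1.7 -2.9]
 [-0.2 -0.3 -0.2 -0. ]
 [ 3.3  2.   0.9  1.2]
 [ 0.1 -0.   0.2  0.3]
 [ 3.7  1.9  1.2  0.7]]
std [1.07 0.58 0.71 0.11 0.93 0.13 1.11] std last6 [0.12 0.02 0.63 0.1  0.15 0.06 0.26] absmax [2.32 0.91 3.65 0.33 3.35 0.35 3.66]
```

Call:
play_rows:
  commands:
    - [5, [0, 0, 0], [0, 0.1, 0]]
    - [5, [0, 0, 0], [0, 0.2, 0]]
    - [5, [0, 0, 0], [0, 0.3, 0]]

```text
clock: 54.03
ee_pos: [0.6284, -0.0988, 0.1945]
ee_rot: [-1.713, -0.051, -1.903]
force: [0.4, 0.4, -2.9]
opening: 0.15
```

```bash
python3 lis.py
```

```text
[ 0.6284 -0.0988  0.1945] [-1.713 -0.051 -1.903] 0.1501123963235171
[[ 0.5  1.1  0.2 -0. ]
 [-0.2  0.4 -0.3  0.4]
 [-2.5 -3.7 -2.4 -2.9]
 [ 0.9 -0.2  0.7 -0.2]
 [-0.9 -2.8 -1.5 -1.3]
 [-0.2  0.5  0.1  0.3]
 [ 3.1  1.7  0.8  0.5]]
std [0.43 0.34 0.5  0.49 0.73 0.24 1.  ] std last6 [0.12 0.34 0.24 0.43 0.11 0.11 0.17] absmax [1.11 0.42 3.65 0.89 2.83 0.46 3.08]
```

Call:
play_rows:
  commands:
    - [5, [0, 0, 0], [0, -0.08, 0]]
    - [5, [0, 0, 0], [0, -0.15, 0]]
    - [5, [0, 0, 0], [0, -0.15, 0]]

```text
clock: 54.48
ee_pos: [0.6255, -0.0982, 0.1937]
ee_rot: [-1.566, 0.001, -1.906]
force: [0.5, 1.2, -2.5]
opening: 0.153
```

c2 consistently deviates from the rigid pattern, but no knock was caught. I'll shift the sampling phase by holding one row before listening.

```bash
cat > lis.py <<'E'
from h import *
import sys
n=int(sys.argv[1]); g=lambda o:np.r_[o['force'],o['ft_torque']*10,np.abs(o['qd']).max()*10]
F=[g(get_obs())]
for i in range(n):
    snapshot('side'); F.append(g(get_obs()))
print(np.array(F).round(1))
E
```

Call:
play_rows:
  commands:
    - [5, [0, 0, 0], [0, -0.08, 0]]
    - [5, [0, 0, 0], [0, -0.15, 0]]
    - [5, [0, 0, 0], [0, -0.15, 0]]
    - [5, [0, 0, 0], [0, -0.15, 0]]
    - [5, [0, 0, 0], [0, -0.15, 0]]
    - [5, [0, 0, 0], [0, -0.15, 0]]
    - [5, [0, 0, 0], [0, -0.05, 0]]
    - [5, [0, 0, 0], [0, 0.05, 0]]
    - [5, [0, 0, 0], [0, 0.15, 0]]

```text
clock: 55.23
ee_pos: [0.6277, -0.0984, 0.1934]
ee_rot: [-1.715, -0.051, -1.902]
force: [0.6, -0.8, -2.0]
opening: 0.149
```

```bash
python3 lis.py 0
```

```text
[[ 0.6 -0.8 -2.  -0.1 -1.9  0.5 16.8]]
```

Call:
play_rows:
  commands:
    - [5, [0, 0, 0], [0, 0, 0]]

```text
clock: 55.32
ee_pos: [0.6291, -0.0981, 0.1898]
ee_rot: [-1.718, -0.05, -1.901]
force: [-1.1, 0.4, -3.8]
opening: 0.15
```

```bash
python3 lis.py 2
```

```text
[[-1.1  0.4 -3.8  0.1 -1.3  0.7  2.2]
 [ 0.8 -0.1 -3.4 -0.2 -1.7  0.5  0.9]
 [-1.  -0.2 -2.4  0.3 -1.5 -0.3  0.5]]
```

Call:
play_rows:
  commands:
    - [5, [0, 0, 0], [0, 0, 0]]
    - [5, [0, 0, 0], [0, 0, 0]]
    - [5, [0, 0, 0], [0, 0, 0]]
    - [5, [0, 0, 0], [0, -0.1, 0]]
    - [5, [0, 0, 0], [0, -0.2, 0]]
    - [5, [0, 0, 0], [0, -0.3, 0]]

```text
clock: 55.92
ee_pos: [0.6273, -0.0984, 0.1934]
ee_rot: [-1.421, 0.051, -1.902]
force: [1.0, 1.7, -2.2]
opening: 0.152
```

```bash
python3 lis.py 0
```

```text
[[ 1.   1.7 -2.2  0.9  1.9 -0.1 17.2]]
```

Call:
play_rows:
  commands:
    - [5, [0, 0, 0], [0, 0, 0]]

```text
clock: 56.0
ee_pos: [0.623, -0.0976, 0.192]
ee_rot: [-1.429, 0.05, -1.903]
force: [-0.1, 0.2, -3.2]
opening: 0.148
```

```bash
python3 lis.py 2
```

```text
[[-0.1  0.2 -3.2 -0.3  2.3  0.5  2.3]
 [ 0.2  0.1 -2.   0.2  1.5 -0.8  1.4]
 [ 0.3 -0.3 -1.7  0.   1.6  0.2  0.8]]
```

Call:
play_rows:
  commands:
    - [5, [0, 0, 0], [0, 0, 0]]
    - [5, [0, 0, 0], [0, 0, 0]]
    - [5, [0, 0, 0], [0, 0, 0]]
    - [5, [0, 0, 0], [0, 0.1, 0]]
    - [5, [0, 0, 0], [0, 0.2, 0]]
    - [5, [0, 0, 0], [0, 0.3, 0]]

```text
clock: 56.6
ee_pos: [0.6278, -0.0984, 0.1933]
ee_rot: [-1.714, -0.051, -1.902]
force: [1.1, -0.1, -2.2]
opening: 0.154
```

```bash
python3 lis.py 0
```

```text
[[ 1.1 -0.1 -2.2  0.2 -1.7  0.4 16.8]]
```

Call:
play_rows:
  commands:
    - [5, [0, 0, 0], [0, 0, 0]]

```text
clock: 56.68
ee_pos: [0.6291, -0.0981, 0.1897]
ee_rot: [-1.717, -0.05, -1.901]
force: [-1.0, 0.4, -2.8]
opening: 0.152
```

```bash
python3 lis.py 0
```

```text
[[-1.   0.4 -2.8  0.  -1.5 -0.1  2.2]]
```

Call:
play_rows:
  commands:
    - [5, [0, 0, 0], [0, 0, 0]]

```text
clock: 56.77
ee_pos: [0.6285, -0.0981, 0.1903]
ee_rot: [-1.711, -0.048, -1.901]
force: [-0.5, -0.0, -2.4]
opening: 0.153
```

```bash
python3 lis.py 0
```

```text
[[-0.5 -0.  -2.4  0.2 -1.8 -0.3  0.6]]
```

Call:
play_rows:
  commands:
    - [5, [0, 0, 0], [0, -0.08, 0]]
    - [5, [0, 0, 0], [0, -0.15, 0]]
    - [5, [0, 0, 0], [0, -0.15, 0]]

```text
clock: 57.02
ee_pos: [0.6254, -0.0981, 0.1931]
ee_rot: [-1.566, 0.002, -1.906]
force: [-0.6, 1.5, -2.4]
opening: 0.157
```

No c2 knock at any sampling phase. I'll return c2 to the tray, then rock the empty gripper in the same pose as a reference.

Call:
play_rows:
  commands:
    - [5, [-1.5, -0.4, 0], [0, 0, 0]]
    - [5, [-4, -1, 0], [0, 0, 0]]
    - [5, [-7, -1.7, 0], [0, 0, 0]]
    - [5, [-10.5, -2.5, 0], [0, 0, 0]]
    - [5, [-14, -3.4, 0], [0, 0, 0]]
    - [5, [-17, -4.2, 0], [0, 0, 0]]
    - [5, [-20, -4.9, 0], [0, 0, 0]]
    - [5, [-22.5, -5.5, 0], [0, 0, 0]]
    - [5, [-23.9, -5.8, 0], [0, 0, -0.02]]
    - [5, [-23.9, -5.8, 0], [0, 0, -0.02]]

```text
clock: 57.85
ee_pos: [0.3859, -0.1565, 0.1932]
ee_rot: [-1.57, -0.0, -1.928]
force: [0.1, 0.7, -2.4]
opening: 0.151
```

Call:
play_rows:
  commands:
    - [5, [0, 0, -2], [0, 0, 0]]
    - [5, [0, 0, -4.5], [0, 0, 0]]
    - [5, [0, 0, -7], [0, 0, 0]]
    - [5, [0, 0, -9], [0, 0, 0]]
    - [5, [0, 0, -10.5], [0, 0, 0]]
    - [5, [0, 0, -11.5], [0, 0, 0]]
    - [5, [0, 0, -12], [0, 0, 0]]
    - [5, [0, 0, -12.1], [0, 0, 0]]
    - [5, [0, 0, -12.1], [0, 0, 0]]

```text
clock: 58.6
ee_pos: [0.389, -0.1565, 0.0716]
ee_rot: [-1.569, 0.0, -1.925]
force: [0.1, 0.9, -1.9]
opening: 0.151
```

```bash
python3 o.py
```

```text
[ 0.389  -0.1565  0.0716] [-1.569  0.    -1.925] [-5.660e-01  3.760e-01  2.012e+00  1.000e-03  7.520e-01 -2.130e-01] [ 0.08  0.94 -1.89] [ 0.032 -0.021 -0.012] 0.151 58.6
```

Call:
play_rows:
  commands:
    - [5, [0, 0, -0.15], [0, 0, 0]]
    - [5, [0, 0, -0.3], [0, 0, 0]]
    - [5, [0, 0, -0.3], [0, 0, 0]]
    - [20, [0, 0, -0.3], [0, 0, 0]]
    - [25, [0, 0, -0.3], [0, 0, 0]]
    - [35, [0, 0, -0.3], [0, 0, 0]]
    - [40, [0, 0, -0.3], [0, 0, 0]]
    - [40, [0, 0, -0.3], [0, 0, 0]]
    - [40, [0, 0, -0.3], [0, 0, 0]]
    - [40, [0, 0, 1], [0, 0, 0]]

```text
clock: 59.43
ee_pos: [0.3871, -0.1556, 0.08]
ee_rot: [-1.574, 0.001, -1.925]
force: [-0.7, 0.6, -0.3]
opening: 0.401
```

Call:
play_rows:
  commands:
    - [40, [0, 0, 2], [0, 0, 0]]
    - [40, [0, 0, 4.5], [0, 0, 0]]
    - [15, [0, 0, 8], [0, 0, 0]]
    - [15, [0, 0, 11.1], [0, 0, 0]]
    - [15, [3, 0.8, 11.1], [0, 0, 0]]
    - [15, [6, 1.6, 11.1], [0, 0, 0]]
    - [15, [9, 2.3, 11.1], [0, 0, 0]]
    - [15, [12, 3, 11.1], [0, 0, 0]]
    - [15, [15, 3.7, 11.1], [0, 0, 0]]
    - [15, [18, 4.5, 11.1], [0, 0, 0]]

```text
clock: 60.27
ee_pos: [0.5696, -0.1108, 0.1921]
ee_rot: [-1.57, 0.0, -1.925]
force: [-0.1, 0.2, -0.1]
opening: 0.145
```

Call:
play_rows:
  commands:
    - [15, [3, 0.7, 0], [0, 0, 0]]
    - [15, [5, 1.2, 0], [0, 0, 0.02]]
    - [15, [5.9, 1.3, 0], [0, 0, 0.02]]
    - [15, [5.9, 1.3, 0], [0, 0, 0.02]]
    - [15, [5.9, 1.3, 0], [0, 0, 0.02]]
    - [15, [5.9, 1.3, 0], [0, 0, 0.02]]

```text
clock: 60.77
ee_pos: [0.6265, -0.0984, 0.1921]
ee_rot: [-1.571, 0.0, -1.906]
force: [0.1, 0.0, -0.1]
opening: 0.15
```

Call:
play_rows:
  commands:
    - [15, [0, 0, 0], [0, -0.08, 0]]
    - [15, [0, 0, 0], [0, -0.15, 0]]
    - [15, [0, 0, 0], [0, -0.15, 0]]
    - [15, [0, 0, 0], [0, -0.15, 0]]
    - [15, [0, 0, 0], [0, -0.15, 0]]
    - [15, [0, 0, 0], [0, -0.15, 0]]
    - [15, [0, 0, 0], [0, -0.15, 0]]
    - [15, [0, 0, 0], [0, -0.05, 0]]
    - [15, [0, 0, 0], [0, 0.05, 0]]
    - [15, [0, 0, 0], [0, 0.15, 0]]

```text
clock: 61.6
ee_pos: [0.6274, -0.0984, 0.1934]
ee_rot: [-1.715, -0.051, -1.902]
force: [0.9, -1.9, 0.4]
opening: 0.149
```

```bash
python3 lis.py 3
```

```text
[[ 0.9 -1.9  0.4  0.1 -0.4  0.  16.9]
 [-3.8  0.8 -1.1  0.2  0.8  0.1  3.1]
 [-0.7  0.4 -0.1  0.7 -0.9  0.3  1.6]
 [-1.1  0.8 -0.7  0.  -0.8 -0.1  0.7]]
```

Call:
play_rows:
  commands:
    - [15, [0, 0, 0], [0, -0.1, 0]]
    - [15, [0, 0, 0], [0, -0.2, 0]]
    - [15, [0, 0, 0], [0, -0.3, 0]]

```text
clock: 62.0
ee_pos: [0.6274, -0.0983, 0.1929]
ee_rot: [-1.42, 0.051, -1.902]
force: [0.4, -0.0, -0.2]
opening: 0.146
```

```bash
python3 lis.py 2; python3 o.py
```

```text
[[ 0.4 -0.  -0.2  0.3  0.6  0.5 17.2]
 [-2.1 -0.6 -1.  -0.3  2.3 -0.2  3.5]
 [ 0.2  0.7  0.3 -0.   1.1 -0.   1.8]]
[ 0.6234 -0.0977  0.1922] [-1.428  0.05  -1.903] [-0.299  0.485  1.42   0.051  1.093  0.016] [0.2  0.71 0.29] [-0.002  0.107 -0.005] 0.156 62.1
```

Call:
play_rows:
  commands:
    - [15, [0, 0, 0], [0, 0.08, 0]]
    - [40, [0, 0, 0], [0, 0.15, 0]]
    - [60, [0, 0, 0], [0, 0.15, 0]]

```text
clock: 62.35
ee_pos: [0.629, -0.0986, 0.1933]
ee_rot: [-1.57, -0.001, -1.905]
force: [-0.9, 0.0, 0.2]
opening: 0.426
```

Against the empty-gripper reference, c2 and c3 scale linearly with weight (Fx about 1.7 N per N), so both are rigid. c1 clearly does not. Now cartridge 4.

Call:
play_rows:
  commands:
    - [60, [0, -1, 0], [0, 0, -0.12]]
    - [60, [0, -3, 0], [0, 0, -0.24]]
    - [60, [-0.3, -5, 0], [0, 0, -0.36]]
    - [60, [-0.6, -7, 0], [0, 0, -0.48]]
    - [60, [-0.6, -8.4, 0], [0, 0, -0.6]]
    - [60, [-0.6, -8.4, 0], [0, 0, -0.72]]
    - [60, [-0.6, -8.4, 0], [0, 0, -0.84]]
    - [60, [-0.6, -8.4, 0], [0, 0, -0.96]]
    - [60, [-0.6, -8.4, 0], [0, 0, -1.08]]
    - [60, [-0.6, -8.4, 0], [0, 0, -1.2]]

```text
clock: 63.18
ee_pos: [0.6216, -0.1825, 0.1927]
ee_rot: [-1.569, 0.002, -3.111]
force: [0.2, 0.0, -0.2]
opening: 0.599
```

Call:
play_rows:
  commands:
    - [60, [0, 0, -1], [0, 0, 0]]
    - [60, [0, 0, -3], [0, 0, 0]]
    - [60, [0, 0, -6], [0, 0, 0]]
    - [60, [0, 0, -8], [0, 0, 0]]
    - [60, [0, 0, -10], [0, 0, 0]]
    - [60, [0, 0, -10.8], [0, 0, 0]]
    - [60, [0, 0, -11], [0, 0, 0]]
    - [60, [0, 0, -11], [0, 0, 0]]
    - [60, [0, 0, -11], [0, 0, 0]]

```text
clock: 63.93
ee_pos: [0.6221, -0.1826, 0.0835]
ee_rot: [-1.569, 0.002, -3.104]
force: [-0.3, -0.5, 0.7]
opening: 0.6
```

```bash
python3 o.py; python3 - <<'E'
from h import *
s=shot('side','s11')
cv2.imwrite('pics/p11.png',cv2.resize(s['img'][120:260,230:380],None,fx=4,fy=4))
E
```

```text
[ 0.6221 -0.1826  0.0835] [-1.569e+00  2.000e-03 -3.104e+00] [-4.030e-01  6.990e-01  1.343e+00 -1.000e-03  1.097e+00  1.131e+00] [-0.31 -0.48  0.71] [0.042 0.033 0.009] 0.6 63.9333
```

View pics/p11.png

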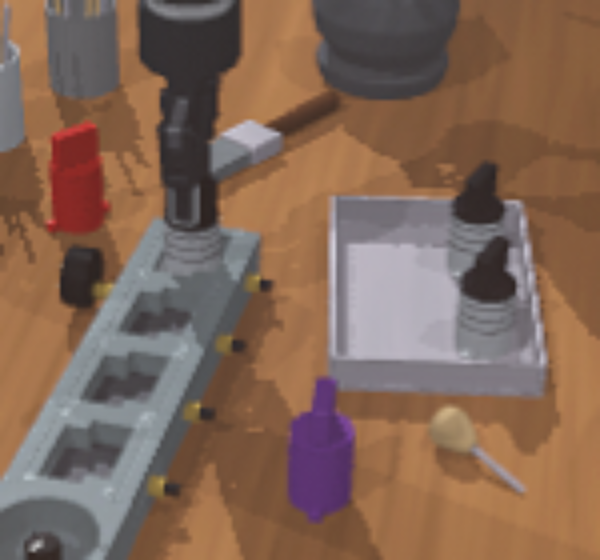

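Two cartridges stand in the tray and the gripper straddles the last one. Unlock it, lift it, and test at the same pose.

Call:
play_rows:
  commands:
    - [30, [0, 0, -0.1], [0, 0, 0]]
    - [10, [0, 0, -0.1], [0, 0, 0]]
    - [5, [0, 0, -0.1], [0, 0, 0]]
    - [5, [0, 0, -0.1], [0, 0, 0]]
    - [5, [0, 0, -0.1], [0, 0, 0]]
    - [5, [0, 0, -0.1], [0, 0, 0]]
    - [5, [0, 0, -0.1], [0, 0, 0.1]]
    - [5, [0, 0, -0.1], [0, 0, 0.2]]
    - [5, [0, 0, -0.1], [0, 0, 0.3]]
    - [5, [0, 0, -0.1], [0, 0, 0.4]]

```text
clock: 64.82
ee_pos: [0.622, -0.182, 0.0821]
ee_rot: [-1.569, 0.002, -2.7]
force: [0.8, 1.7, 5.4]
opening: 0.155
```

Call:
play_rows:
  commands:
    - [5, [0, 0, 0], [0, 0, 0.1]]
    - [5, [0, 0, 0], [0, 0, 0.2]]
    - [5, [0, 0, 0], [0, 0, 0.3]]
    - [5, [0, 0, 0], [0, 0, 0.4]]
    - [5, [0, 0, 0], [0, 0, 0.5]]
    - [5, [0, 0, 0], [0, 0, 0.6]]
    - [5, [0, 0, 0], [0, 0, 0.7]]
    - [5, [0, 0, 0], [0, 0, 0.8]]
    - [5, [0, 0, 0], [0, 0, 0.8]]

```text
clock: 65.57
ee_pos: [0.6218, -0.1828, 0.082]
ee_rot: [-1.568, -0.0, -1.902]
force: [-0.0, -0.8, 4.6]
opening: 0.155
```

Call:
play_rows:
  commands:
    - [5, [0, 0, 0.5], [0, 0, 0]]
    - [5, [0, 0, 1], [0, 0, 0]]
    - [5, [0, 0, 1.5], [0, 0, 0]]
    - [5, [0, 0, 2.2], [0, 0, 0]]
    - [5, [0, 0, 3], [0, 0, 0]]
    - [5, [0, 0, 4], [0, 0, 0]]
    - [5, [0, 0, 6], [0, 0, 0]]
    - [5, [0, 0, 8], [0, 0, 0]]
    - [5, [0, 0, 10], [0, 0, 0]]
    - [5, [0, 0, 11], [0, 0, 0]]

```text
clock: 66.4
ee_pos: [0.6222, -0.1821, 0.1952]
ee_rot: [-1.565, 0.001, -1.905]
force: [0.5, 0.7, -1.4]
opening: 0.153
```

Call:
play_rows:
  commands:
    - [5, [0, 1, 0], [0, 0, 0]]
    - [5, [0, 3, 0], [0, 0, 0]]
    - [5, [0.3, 5, 0], [0, 0, 0]]
    - [5, [0.6, 7, 0], [0, 0, 0]]
    - [5, [0.6, 8.2, 0], [0, 0, 0]]
    - [5, [0.6, 8.4, 0], [0, 0, 0]]
    - [5, [0.6, 8.4, 0], [0, 0, 0]]
    - [5, [0.6, 8.4, 0], [0, 0, 0]]
    - [5, [0.6, 8.4, 0], [0, 0, 0]]

```text
clock: 67.15
ee_pos: [0.6271, -0.0993, 0.1911]
ee_rot: [-1.57, -0.0, -1.906]
force: [0.3, 0.2, -3.0]
opening: 0.153
```

```bash
python3 o.py
```

```text
[ 0.6271 -0.0993  0.1911] [-1.57  -0.    -1.906] [-0.278  0.575  1.257 -0.     1.308  0.058] [ 0.31  0.16 -3.03] [-0.031 -0.001  0.017] 0.153 67.15
```

Call:
play_rows:
  commands:
    - [5, [0, 0, 0], [0, -0.08, 0]]
    - [5, [0, 0, 0], [0, -0.15, 0]]
    - [5, [0, 0, 0], [0, -0.15, 0]]
    - [5, [0, 0, 0], [0, -0.15, 0]]
    - [5, [0, 0, 0], [0, -0.15, 0]]
    - [5, [0, 0, 0], [0, -0.15, 0]]
    - [5, [0, 0, 0], [0, -0.15, 0]]
    - [5, [0, 0, 0], [0, -0.05, 0]]
    - [5, [0, 0, 0], [0, 0.05, 0]]
    - [5, [0, 0, 0], [0, 0.15, 0]]

```text
clock: 67.98
ee_pos: [0.6275, -0.0984, 0.1925]
ee_rot: [-1.714, -0.051, -1.902]
force: [0.2, 1.4, -2.2]
opening: 0.155
```

```bash
python3 lis.py 4
```

```text
[[ 0.2  1.4 -2.2 -0.2 -2.1 -0.2 16.8]
 [-3.   0.5 -3.5  0.5  0.2 -0.2  3.1]
 [ 5.3 -2.5 -4.7 -1.8 -6.5  0.3  1.4]
 [ 0.4  0.  -2.8  0.5 -1.5  0.2  0.7]
 [-0.1  0.2 -3.  -0.4 -1.5  0.5  0.5]]
```

Call:
play_rows:
  commands:
    - [5, [0, 0, 0], [0, -0.1, 0]]
    - [5, [0, 0, 0], [0, -0.2, 0]]
    - [5, [0, 0, 0], [0, -0.3, 0]]

```text
clock: 68.43
ee_pos: [0.6271, -0.0983, 0.1923]
ee_rot: [-1.42, 0.051, -1.902]
force: [0.3, -0.2, -1.7]
opening: 0.158
```

```bash
python3 lis.py 4
```

```text
[[ 0.3 -0.2 -1.7  0.5  1.7 -0.3 17.2]
 [-2.7  0.3 -4.5 -0.1  2.2  0.4  3.6]
 [-1.1  0.1 -2.9  0.3  2.1 -0.2  1.8]
 [-1.2  0.1 -2.  -0.   1.6  0.4  1.2]
 [ 0.1 -0.2 -2.  -0.1  0.7  0.2  0.7]]
```

Call:
play_rows:
  commands:
    - [5, [0, 0, 0], [0, 0.1, 0]]
    - [5, [0, 0, 0], [0, 0.2, 0]]
    - [5, [0, 0, 0], [0, 0.3, 0]]

```text
clock: 68.88
ee_pos: [0.6284, -0.0988, 0.1935]
ee_rot: [-1.713, -0.051, -1.903]
force: [1.1, 0.7, -2.1]
opening: 0.151
```

```bash
python3 lis.py 4
```

```text
[[ 1.1  0.7 -2.1  0.3 -2.3  0.2 16.8]
 [-1.9  0.5 -3.8 -0.5 -0.   0.3  3.1]
 [ 0.2 -0.  -4.2  0.6 -1.5  0.4  1.7]
 [ 0.2 -0.4 -3.   0.1 -1.3  0.   0.8]
 [-0.4 -0.1 -2.9 -0.1 -0.7 -0.4  0.5]]
```

Call:
play_rows:
  commands:
    - [5, [0, 0, 0], [0, -0.08, 0]]
    - [5, [0, 0, 0], [0, -0.15, 0]]
    - [5, [0, 0, 0], [0, -0.15, 0]]

```text
clock: 69.33
ee_pos: [0.6256, -0.0982, 0.1927]
ee_rot: [-1.566, 0.001, -1.906]
force: [1.1, -0.1, -1.3]
opening: 0.158
```

c4 shows the same knock as c1 (5.3 N, −0.65 N m), so it is faulty. I'll also sample c4 at the phase used on c2, to firm up c2's verdict.

Call:
play_rows:
  commands:
    - [5, [0, 0, 0], [0, -0.08, 0]]
    - [5, [0, 0, 0], [0, -0.15, 0]]
    - [5, [0, 0, 0], [0, -0.15, 0]]
    - [5, [0, 0, 0], [0, -0.15, 0]]
    - [5, [0, 0, 0], [0, -0.15, 0]]
    - [5, [0, 0, 0], [0, -0.15, 0]]
    - [5, [0, 0, 0], [0, -0.05, 0]]
    - [5, [0, 0, 0], [0, 0.05, 0]]
    - [5, [0, 0, 0], [0, 0.15, 0]]
    - [5, [0, 0, 0], [0, 0.15, 0]]

```text
clock: 70.17
ee_pos: [0.6291, -0.0981, 0.1888]
ee_rot: [-1.718, -0.05, -1.901]
force: [-0.7, 0.9, -4.5]
opening: 0.154
```

```bash
python3 lis.py 1
```

```text
[[-0.7  0.9 -4.5  0.3 -1.1  0.2  2.2]
 [-1.   0.9 -2.5  0.  -1.3 -0.1  0.9]]
```

Call:
play_rows:
  commands:
    - [5, [0, 0, 0], [0, 0, 0]]
    - [5, [0, 0, 0], [0, 0, 0]]
    - [5, [0, 0, 0], [0, 0, 0]]
    - [5, [0, 0, 0], [0, -0.1, 0]]
    - [5, [0, 0, 0], [0, -0.2, 0]]
    - [5, [0, 0, 0], [0, -0.3, 0]]
    - [5, [0, 0, 0], [0, -0.3, 0]]

```text
clock: 70.8
ee_pos: [0.6229, -0.0976, 0.1912]
ee_rot: [-1.428, 0.05, -1.903]
force: [-0.1, 0.3, -3.4]
opening: 0.153
```

```bash
python3 lis.py 1
```

```text
[[-0.1  0.3 -3.4  0.3  2.1  0.2  2.3]
 [ 0.8 -0.7 -3.  -0.6  0.2 -0.3  1.4]]
```

Call:
play_rows:
  commands:
    - [5, [0, 0, 0], [0, 0, 0]]
    - [5, [0, 0, 0], [0, 0, 0]]
    - [5, [0, 0, 0], [0, 0, 0]]
    - [5, [0, 0, 0], [0, 0.1, 0]]
    - [5, [0, 0, 0], [0, 0.2, 0]]
    - [5, [0, 0, 0], [0, 0.3, 0]]
    - [5, [0, 0, 0], [0, 0.3, 0]]

```text
clock: 71.43
ee_pos: [0.6293, -0.0981, 0.1887]
ee_rot: [-1.717, -0.05, -1.901]
force: [-0.9, 0.5, -3.8]
opening: 0.154
```

```bash
python3 lis.py 1
```

```text
[[-0.9  0.5 -3.8  0.4 -0.4 -0.   2.2]
 [-0.   1.1 -2.1  0.2 -1.2 -0.   1. ]]
```

Call:
play_rows:
  commands:
    - [5, [0, 0, 0], [0, -0.08, 0]]
    - [5, [0, 0, 0], [0, -0.15, 0]]
    - [5, [0, 0, 0], [0, -0.15, 0]]

```text
clock: 71.73
ee_pos: [0.6258, -0.0981, 0.1918]
ee_rot: [-1.566, 0.002, -1.906]
force: [0.3, -0.2, -2.2]
opening: 0.155
```

Call:
play_rows:
  commands:
    - [5, [-1, 1.4, 0], [0, 0, 0]]
    - [5, [-2.5, 3.6, 0], [0, 0, 0]]
    - [5, [-4, 6, 0], [0, 0, 0]]
    - [5, [-6, 8.7, 0], [0, 0, 0]]
    - [5, [-8, 11.6, 0], [0, 0, 0]]
    - [5, [-10, 14.6, 0], [0, 0, 0]]
    - [5, [-12, 17.5, 0], [0, 0, 0]]
    - [5, [-14, 20.4, 0], [0, 0, 0]]
    - [5, [-16, 23.3, 0], [0, 0, 0]]
    - [5, [-18, 26.2, 0], [0, 0, 0]]

```text
clock: 72.57
ee_pos: [0.4465, 0.1649, 0.1922]
ee_rot: [-1.568, 0.001, -1.906]
force: [1.1, 0.6, -2.2]
opening: 0.153
```

Call:
play_rows:
  commands:
    - [5, [-1.8, 2.6, 0], [0, 0, 0]]
    - [5, [-3.5, 5, 0], [0, 0, 0]]
    - [5, [-4.7, 6.8, 0], [0, 0, 0]]
    - [5, [-5.2, 7.6, 0], [0, 0, 0]]
    - [5, [-5.2, 7.6, 0], [0, 0, 0]]
    - [5, [-5.2, 7.6, -2], [0, 0, 0]]
    - [5, [-5.2, 7.6, -2], [0, 0, 0]]
    - [5, [-5.2, 7.6, -2], [0, 0, 0]]

```text
clock: 73.23
ee_pos: [0.3955, 0.2388, 0.1711]
ee_rot: [-1.571, -0.001, -1.906]
force: [-0.1, -0.4, -2.0]
opening: 0.157
```

```bash
python3 - <<'E'
from cont import *
import o
s=shot('side','s12'); find(s,'side')
cv2.imwrite('pics/p12.png',cv2.resize(s['img'][190:345,230:400],None,fx=3,fy=3))
E
```

```text
[0.3955 0.2388 0.1711] [-1.571e+00 -1.000e-03 -1.906e+00] [ 3.780e-01  2.910e-01  1.781e+00 -1.000e-03  1.070e+00  7.130e-01] [-0.15 -0.36 -2.  ] [-0.006  0.006 -0.005] 0.157 73.2333
side tin (278, 270, 76, 68) 3996.0 rect 436 280 170 202 7 circ 438 280 101
side tray (312, 169, 25, 48) 488.5 rect 473 -182 74 261 7 circ 493 -180 131
```

View pics/p12.png

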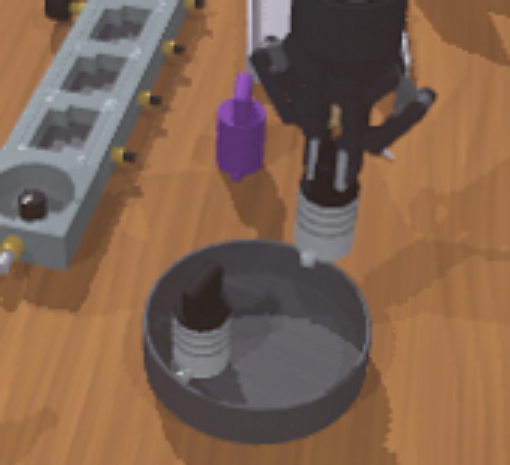

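The tin hasn't moved and c1 is upright. c4 hangs over the free near side, so lower it.

Call:
play_rows:
  commands:
    - [5, [0, 0, -2], [0, 0, 0]]
    - [5, [0, 0, -4.5], [0, 0, 0]]
    - [5, [0, 0, -6.5], [0, 0, 0]]
    - [5, [0, 0, -8], [0, 0, 0]]
    - [5, [0, 0, -9.2], [0, 0, 0]]
    - [5, [0, 0, -9.9], [0, 0, 0]]
    - [5, [0, 0, -10.3], [0, 0, 0]]
    - [5, [0, 0, -10.3], [0, 0, 0]]

```text
clock: 73.95
ee_pos: [0.3957, 0.2395, 0.0683]
ee_rot: [-1.57, 0.0, -1.906]
force: [0.2, -0.5, -2.6]
opening: 0.155
```

Call:
play_rows:
  commands:
    - [5, [0, 0, -0.1], [0, 0, 0]]
    - [5, [0, 0, -0.2], [0, 0, 0]]
    - [5, [0, 0, -0.2], [0, 0, 0]]

```text
clock: 74.2
ee_pos: [0.3957, 0.2398, 0.0669]
ee_rot: [-1.569, 0.001, -1.905]
force: [-0.1, -0.4, -4.3]
opening: 0.154
```

```bash
python3 o.py
```

```text
[0.3957 0.2398 0.0669] [-1.569e+00  1.000e-03 -1.905e+00] [ 3.790e-01  4.450e-01  1.904e+00 -1.000e-03  7.910e-01  7.140e-01] [-0.08 -0.45 -4.25] [ 0.027 -0.04  -0.003] 0.154 74.2
```

Lower 1 mm more and release. Then go back to c2 for a last confirmation.

Call:
play_rows:
  commands:
    - [5, [0, 0, -0.1], [0, 0, 0]]
    - [5, [0, 0, -0.1], [0, 0, 0]]
    - [20, [0, 0, -0.1], [0, 0, 0]]
    - [25, [0, 0, -0.1], [0, 0, 0]]
    - [35, [0, 0, -0.1], [0, 0, 0]]
    - [40, [0, 0, -0.1], [0, 0, 0]]
    - [40, [0, 0, -0.1], [0, 0, 0]]
    - [40, [0, 0, -0.1], [0, 0, 0]]
    - [40, [0, 0, 1], [0, 0, 0]]
    - [40, [0, 0, 3], [0, 0, 0]]

```text
clock: 75.03
ee_pos: [0.3939, 0.2391, 0.095]
ee_rot: [-1.573, -0.003, -1.905]
force: [-0.9, 0.3, -0.1]
opening: 0.403
```

Call:
play_rows:
  commands:
    - [40, [0, 0, 3], [0, 0, 0]]
    - [40, [0, 0, 6], [0, 0, 0]]
    - [45, [0, 0, 9.5], [0, 0, 0]]
    - [45, [0, -3, 9.5], [0, 0, 0]]
    - [45, [0, -7, 9.5], [0, 0, 0]]
    - [45, [0, -11, 9.5], [0, 0, 0]]
    - [45, [0, -15, 9.5], [0, 0, 0]]
    - [45, [0, -19, 9.5], [0, 0, 0]]
    - [45, [0, -22, 9.5], [0, 0, 0]]
    - [45, [0, -25, 9.5], [0, 0, 0]]

```text
clock: 75.87
ee_pos: [0.3949, -0.0121, 0.1915]
ee_rot: [-1.569, 0.0, -1.906]
force: [1.4, 0.4, -0.6]
opening: 0.451
```

Call:
play_rows:
  commands:
    - [45, [0, -3.5, 0], [0, 0, 0]]
    - [45, [0, -7, 0], [0, 0, 0]]
    - [45, [-0.3, -10.5, 0], [0, 0, 0]]
    - [45, [-0.5, -13, 0], [0, 0, -0.02]]
    - [45, [-0.7, -14.6, 0], [0, 0, -0.02]]
    - [45, [-0.7, -14.6, 0], [0, 0, -0.02]]
    - [45, [-0.7, -14.6, 0], [0, 0, -0.02]]

```text
clock: 76.45
ee_pos: [0.388, -0.1566, 0.1911]
ee_rot: [-1.57, 0.001, -1.927]
force: [0.2, -0.9, -0.0]
opening: 0.453
```

```bash
python3 o.py
```

```text
[ 0.388  -0.1566  0.1911] [-1.570e+00  1.000e-03 -1.927e+00] [-5.680e-01  1.890e-01  1.858e+00  1.000e-03  1.094e+00 -2.120e-01] [ 0.17 -0.87 -0.02] [-0.014  0.023  0.006] 0.453 76.45
```

Call:
play_rows:
  commands:
    - [45, [0, 0, -3], [0, 0, 0]]
    - [45, [0, 0, -6], [0, 0, 0]]
    - [45, [0, 0, -9], [0, 0, 0]]
    - [45, [0, 0, -11], [0, 0, 0]]
    - [45, [0, 0, -12.2], [0, 0, 0]]
    - [45, [0, 0, -12.2], [0, 0, 0]]
    - [20, [0, 0, -12.2], [0, 0, 0]]
    - [5, [0, 0, -12.2], [0, 0, 0]]
    - [5, [0, 0, -12.2], [0, 0, 0]]
    - [5, [0, 0, -12.2], [0, 0, 0]]

```text
clock: 77.28
ee_pos: [0.389, -0.1564, 0.0703]
ee_rot: [-1.567, 0.0, -1.925]
force: [0.8, 1.1, 2.8]
opening: 0.149
```

Call:
play_rows:
  commands:
    - [5, [0, 0, 0], [0, 0, 0]]
    - [5, [0, 0, 1], [0, 0, 0]]
    - [5, [0, 0, 3], [0, 0, 0]]
    - [5, [0, 0, 6], [0, 0, 0]]
    - [5, [0, 0, 9], [0, 0, 0]]
    - [5, [0, 0, 11], [0, 0, 0]]
    - [5, [2, 0.5, 12.4], [0, 0, 0]]
    - [5, [5, 1.3, 12.4], [0, 0, 0]]
    - [5, [8, 2, 12.4], [0, 0, 0]]
    - [5, [11, 2.8, 12.4], [0, 0, 0]]

```text
clock: 78.12
ee_pos: [0.4992, -0.128, 0.1939]
ee_rot: [-1.569, 0.0, -1.926]
force: [0.1, -1.1, -2.2]
opening: 0.153
```

Call:
play_rows:
  commands:
    - [5, [3, 0.7, 0], [0, 0, 0]]
    - [5, [6, 1.4, 0], [0, 0, 0]]
    - [5, [9, 2.1, 0], [0, 0, 0]]
    - [5, [11.5, 2.8, 0], [0, 0, 0.02]]
    - [5, [12.9, 3, 0], [0, 0, 0.02]]
    - [5, [12.9, 3, 0], [0, 0, 0.02]]
    - [5, [12.9, 3, 0], [0, 0, 0.02]]
    - [5, [12.9, 3, 0], [0, 0, 0.02]]

```text
clock: 78.78
ee_pos: [0.6262, -0.0984, 0.1929]
ee_rot: [-1.571, -0.0, -1.905]
force: [-0.9, -0.1, -2.9]
opening: 0.149
```

Call:
play_rows:
  commands:
    - [5, [0, 0, 0], [0, -0.08, 0]]
    - [5, [0, 0, 0], [0, -0.15, 0]]
    - [5, [0, 0, 0], [0, -0.15, 0]]
    - [5, [0, 0, 0], [0, -0.15, 0]]
    - [5, [0, 0, 0], [0, -0.15, 0]]
    - [5, [0, 0, 0], [0, -0.15, 0]]
    - [5, [0, 0, 0], [0, -0.15, 0]]
    - [5, [0, 0, 0], [0, -0.05, 0]]
    - [5, [0, 0, 0], [0, 0.05, 0]]
    - [5, [0, 0, 0], [0, 0.15, 0]]

```text
clock: 79.62
ee_pos: [0.6275, -0.0984, 0.1944]
ee_rot: [-1.714, -0.051, -1.902]
force: [0.7, -0.3, -2.5]
opening: 0.152
```

```bash
python3 lis.py 2
```

```text
[[ 0.7 -0.3 -2.5  0.  -2.2 -0.1 16.8]
 [ 0.7  0.5 -3.   0.1 -1.6 -0.4  3. ]
 [ 0.9 -0.2 -3.7 -0.1 -2.3  1.   1.6]]
```

Call:
play_rows:
  commands:
    - [5, [0, 0, 0], [0, 0, 0]]
    - [5, [0, 0, 0], [0, 0, 0]]
    - [5, [0, 0, 0], [0, -0.1, 0]]
    - [5, [0, 0, 0], [0, -0.2, 0]]
    - [5, [0, 0, 0], [0, -0.3, 0]]

```text
clock: 80.13
ee_pos: [0.627, -0.0984, 0.1946]
ee_rot: [-1.42, 0.051, -1.902]
force: [1.0, -0.3, -1.7]
opening: 0.154
```

```bash
python3 lis.py 2
```

```text
[[ 1.  -0.3 -1.7  0.   1.1 -0.  17.2]
 [-3.3  1.1 -3.8 -0.2  3.  -0.7  3.6]
 [-0.8  0.2 -2.9  0.4  2.4 -0.2  1.8]]
```

Call:
play_rows:
  commands:
    - [5, [0, 0, 0], [0, 0, 0]]
    - [5, [0, 0, 0], [0, 0, 0]]
    - [5, [0, 0, 0], [0, 0, 0]]
    - [5, [0, 0, 0], [0, 0.1, 0]]
    - [5, [0, 0, 0], [0, 0.2, 0]]
    - [5, [0, 0, 0], [0, 0.3, 0]]

```text
clock: 80.73
ee_pos: [0.6281, -0.0985, 0.1945]
ee_rot: [-1.714, -0.051, -1.902]
force: [-0.6, -0.2, -2.2]
opening: 0.15
```

```bash
python3 lis.py 2
```

```text
[[-0.6 -0.2 -2.2 -0.  -2.5  0.1 16.8]
 [ 0.7 -0.3 -2.4  0.6 -1.4  0.1  3.1]
 [ 1.1 -0.9 -2.9  0.  -2.5  0.   1.6]]
```

Call:
play_rows:
  commands:
    - [5, [0, 0, 0], [0, -0.08, 0]]
    - [5, [0, 0, 0], [0, -0.15, 0]]
    - [5, [0, 0, 0], [0, -0.15, 0]]

```text
clock: 81.08
ee_pos: [0.6261, -0.0981, 0.1935]
ee_rot: [-1.567, 0.001, -1.905]
force: [-0.4, 0.2, -2.6]
opening: 0.15
```

```bash
python3 o.py
```

```text
[ 0.6261 -0.0981  0.1935] [-1.567e+00  1.000e-03 -1.905e+00] [-2.770e-01  5.690e-01  1.261e+00  1.000e-03  1.307e+00  5.700e-02] [-0.38  0.23 -2.56] [ 0.011 -0.039  0.013] 0.15 81.0833
```

c2 gives the same smooth response every time and never knocks, so it is sound. Back to the tray.

Call:
play_rows:
  commands:
    - [5, [-1.5, -0.4, 0], [0, 0, 0]]
    - [5, [-4, -1, 0], [0, 0, 0]]
    - [5, [-7, -1.7, 0], [0, 0, 0]]
    - [5, [-10.5, -2.5, 0], [0, 0, 0]]
    - [5, [-14, -3.4, 0], [0, 0, 0]]
    - [5, [-17, -4.2, 0], [0, 0, 0]]
    - [5, [-20, -4.9, 0], [0, 0, 0]]
    - [5, [-22.5, -5.5, 0], [0, 0, 0]]
    - [5, [-23.9, -5.8, 0], [0, 0, -0.02]]
    - [5, [-23.9, -5.8, 0], [0, 0, -0.02]]

```text
clock: 81.92
ee_pos: [0.3863, -0.1567, 0.1941]
ee_rot: [-1.57, -0.0, -1.928]
force: [0.8, -0.3, -3.0]
opening: 0.152
```

Call:
play_rows:
  commands:
    - [5, [0, 0, -2], [0, 0, 0]]
    - [5, [0, 0, -4.5], [0, 0, 0]]
    - [5, [0, 0, -7], [0, 0, 0]]
    - [5, [0, 0, -9], [0, 0, 0]]
    - [5, [0, 0, -10.5], [0, 0, 0]]
    - [5, [0, 0, -11.5], [0, 0, 0]]
    - [5, [0, 0, -12], [0, 0, 0]]
    - [5, [0, 0, -12.1], [0, 0, 0]]
    - [5, [0, 0, -12.1], [0, 0, 0]]

```text
clock: 82.67
ee_pos: [0.3891, -0.1565, 0.0725]
ee_rot: [-1.569, 0.0, -1.925]
force: [0.0, -0.4, -1.2]
opening: 0.15
```

```bash
python3 o.py
```

```text
[ 0.3891 -0.1565  0.0725] [-1.569  0.    -1.925] [-5.660e-01  3.740e-01  2.011e+00  1.000e-03  7.550e-01 -2.130e-01] [ 0.05 -0.39 -1.17] [ 0.018 -0.033 -0.01 ] 0.15 82.6667
```

Call:
play_rows:
  commands:
    - [5, [0, 0, -0.15], [0, 0, 0]]
    - [5, [0, 0, -0.25], [0, 0, 0]]
    - [5, [0, 0, -0.25], [0, 0, 0]]
    - [20, [0, 0, -0.25], [0, 0, 0]]
    - [25, [0, 0, -0.25], [0, 0, 0]]
    - [35, [0, 0, -0.25], [0, 0, 0]]
    - [40, [0, 0, -0.25], [0, 0, 0]]
    - [40, [0, 0, -0.25], [0, 0, 0]]
    - [40, [0, 0, -0.25], [0, 0, 0]]
    - [40, [0, 0, 1], [0, 0, 0]]

```text
clock: 83.5
ee_pos: [0.3872, -0.1556, 0.0811]
ee_rot: [-1.573, 0.001, -1.925]
force: [-0.2, 0.2, 0.7]
opening: 0.402
```

Call:
play_rows:
  commands:
    - [40, [0, 0, 3], [0, 0, 0]]
    - [40, [0, 0, 6], [0, 0, 0]]
    - [40, [0, 0, 10], [0, 0, 0]]
    - [40, [0, 0, 14], [0, 0, 0]]
    - [40, [0, 3, 15], [0, 0, 0]]
    - [40, [0, 6, 15], [0, 0, 0]]
    - [40, [0, 10, 15], [0, 0, 0]]
    - [40, [0, 14, 15], [0, 0, 0]]
    - [40, [0, 16, 15], [0, 0, 0]]
    - [40, [0, 16, 15], [0, 0, 0]]

```text
clock: 84.33
ee_pos: [0.3876, 0.0069, 0.2324]
ee_rot: [-1.57, 0.001, -1.921]
force: [0.1, -0.8, 0.4]
opening: 0.402
```

```bash
python3 - <<'E'
from h import *
import o
s=shot('side','sf');t=shot('top','tf')
a=s['img'][110:360,190:400];b=t['img'][140:330,130:430]
c=np.zeros((500,420+380,3),np.uint8);c[:,:420]=cv2.resize(a,(420,500));c[:240,420:]=cv2.resize(b,(380,240))
k=s['img'][235:275,220:260];c[250:500,420:670]=cv2.resize(k,(250,250),interpolation=cv2.INTER_CUBIC)
cv2.imwrite('pics/pf.png',c); print(cv2.cvtColor(s['img'],cv2.COLOR_BGR2GRAY)[253:258,234:246])
E
```

```text
[0.3876 0.0069 0.2324] [-1.570e+00  1.000e-03 -1.921e+00] [-1.820e-01  8.500e-02  1.858e+00  1.000e-03  1.198e+00  1.680e-01] [ 0.13 -0.8   0.42] [-0.01   0.019  0.04 ] 0.402 84.3333
[[ 93  94 101 102  70  83  78  79  76  94 105 111]
 [ 96 101 102  81  65  67  86  64  64  64  81 108]
 [ 97 108  66  69 101 151 127  64  66  64  64  94]
 [103 107  55  98 166 199 125  64  66  61  53  73]
 [112 108  63 113 171  72  59  61  59  48  45  73]]
```

View pics/pf.png

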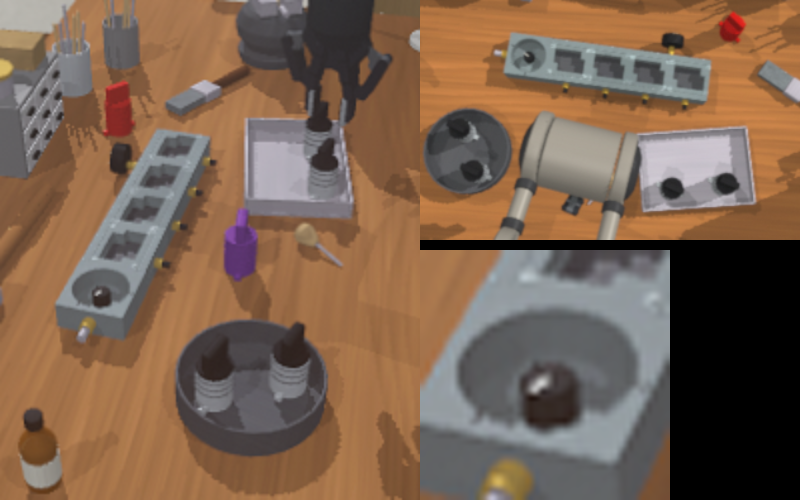

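Two cartridges stand upright in the tin and two in the tray. All four stations are empty, and the knob pixels match those after shutting. One last numeric check of the knob line in the unobstructed top view, then I'll hand in.

```bash
python3 - <<'E'
from h import *
import pickle
t=pickle.load(open('top0.pkl','rb')); P=np.array([.647,.1565,.034])
for f in('top0','tf'):
  g=cv2.cvtColor(cv2.imread(f'pics/{f}.png'),cv2.COLOR_BGR2GRAY); print(g[179:192,209:223])
for a in(.5,1.8,2.0):
  w=np.pi-.073-a; print(a,proj(t,[P,P+.011*np.array([np.cos(w),np.sin(w),0])]).round(1).tolist())
E
```

```text
[[130 122 111 106  99  98  96  97  98  98 104 106 107 112]
 [133 131 129 120 101  88  82  85  91  97 102 106 112 114]
 [133 132 129 119  94  63  51  54  61  79  97 105 110 112]
 [134 132 121  94  64  49  46  45  44  59  80  97 105 110]
 [132 130 115  80  52  64  73  58  44  46  59  85 106 112]
 [123 121 100  62  61 110 119  76  46  43  47  77 103 113]
 [103 101  88  69  93 147 140  72  44  41  41  66  95 109]
 [ 98 100  90  82 131 146 103  52  41  39  40  63  88  99]
 [ 99 105 101  96 136 133  66  42  38  37  41  74  94  98]
 [101 108 113 101  86  66  40  32  33  43  59  81  95  96]
 [107 113 113 112  98  74  54  49  56  73  88  96  96  97]
 [109 113 113 112 112 102  89  88  98 105 105  98  97  97]
 [113 115 114 115 115 120 123 126 129 117 101  99  98  98]]
[[130 121 112 106 100  98  96  97  98  98 104 106 108 112]
 [133 131 131 122 104  89  82  84  90  96 103 107 112 114]
 [134 134 138 139 115  73  54  53  60  78  97 105 111 112]
 [133 134 141 146 138 111  70  47  45  59  81  97 105 110]
 [132 132 120 114 145 151 110  64  43  45  58  86 106 113]
 [124 122 101  70  78 117 119  74  47  41  47  77 104 112]
 [103 102  89  64  47  58  60  48  43  41  41  66  95 109]
 [ 99 100  90  65  46  45  43  44  42  39  39  63  88  99]
 [ 99 105 101  75  50  40  40  39  40  36  42  75  95  98]
 [101 109 112  98  72  45  37  34  35  42  58  82  94  97]
 [107 114 114 111  99  75  55  51  56  72  89  94  96  96]
 [109 114 114 113 112 102  89  88  98 105 104  99  97  97]
 [113 115 115 113 116 121 123 125 129 117 102  98  97  98]]
0.5 [[215.0, 184.2], [212.5, 187.4]]
1.8 [[215.0, 184.2], [211.2, 182.8]]
2.0 [[215.0, 184.2], [211.6, 182.1]]
```

```bash
python3 -c "
from workcell import *
print(sign_off())"
```

```text
the job is handed in; nothing more can be done
None
```

The job is done and handed in. The air is shut, all four cartridges are out of the bank, two are in the scrap tin and two in the wash tray.

- **Air:** I turned the supply knob clockwise to its stop before touching any cartridge. A second, harder grip built torque to 0.67 N m without moving the white line. In the last top view the line reads about 2.0 rad.
- **Scrap tin:** the cartridges from stations +85 and −170 rattled. When rocked, each gave a repeatable knock of about 5–6 N sideways (0.65–0.94 N m).
- **Wash tray:** the cartridges from stations 0 and −85 never knocked.
- **Tin knocked:** it was knocked about 4 cm during the run. I measured its new position before placing anything in it.
- **Final pictures:** all four cartridges stand upright, the stations are empty, and the gripper is clear of everything. The brush and oil bottle were not touched.

**Checks that disagreed or fell short:**
- The first sideways shake showed nothing clear, even on a cartridge that later rattled, so I relied on rocking instead.
- The knock was not caught on every rock, because force readings come only at intervals.
- The station 0 cartridge gave ambiguous torque readings. I tested it twice more, at other sampling moments and against the empty gripper. Its sideways force matched a solid load, though its torque readings did not scale as cleanly, so its verdict is slightly less certain than the others.

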